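# Hang the jar shelf on the polishing bench cleat

## Task

Hang the small wooden shelf on the cleat board: tip its front edge up some 15 degrees, hook the angled strip on its back down behind the cleat's top edge while it is still tipped, then let the front down and lower it until the shelf is fully home, level and held by the cleat alone. Let go of it, and then stand the tall amber jar upright on the hung shelf's tray. Do not drop either of them, and leave the tin, the hammer and the blue bin alone.

Things in the scene. Friction and masses are not known exactly. Their poses are not given: they have to be found in the camera images.
- board: Fixed plywood panel standing on the bench, 260 wide, 145 high, 18 thick, foot behind, cleat on its front. Origin: on the front face at bench height, mid-width. x points into the panel (front looks to -x), y along its width, z up. The shelf hung fully home has its origin at x=-32, z=40 (mm) in this frame and the same axes; any y within 40 of the middle is good.
- cleat_edge (a point): Middle of the cleat's top edge (board frame x=-20, z=126 mm). The cleat is a fixed aluminium strip 180 wide, 8 thick, that leaves the panel's face at z=91 and rises outward at 60 degrees from level, so that an upward-open V groove lies between it and the panel. Its outermost point is x=-27, z=122; its underside meets the panel at z=75.
- seat (a point): Point in the groove (board frame x=-8, y=0, z=105 mm; board axes) where the shelf's lip lies when the shelf is fully home: 21 mm below the cleat's top edge.
- shelf: Loose light-wood shelf, 0.3-0.55 kg, starts upright on the bench. Origin: underside height, mid-width, on the back plate's rear face. -x is its front, +x its back (goes to the panel), y width, z up. Back plate 12 thick (x -12..0), 120 wide, to z=122, then a grip tab to z=165. Spacer block behind the foot, x 0..32, z 0..20, rests on the panel when hung. Front edge up = z axis leans to +x.
- grip (a point): On the shelf's grip tab, mid-thickness, mid-width (shelf frame x=-6, y=0, z=147 mm; shelf axes). The tab is 12 thick (x), 80 wide (y), z 122 to 165, free on both sides: pinch it from above across its thickness. When hung it stands clear above the panel. The spacer cannot pass down over the cleat: bring the tipped shelf in from the front, lip just above the cleat's edge, spacer below it.
- lip (a point): Middle of the lower edge of the shelf's angled strip (shelf frame x=24, y=0, z=65 mm; shelf axes). The strip, aluminium, 100 wide, 6 thick, leaves the back plate at z 107 to 119 and slopes down and back at 60 degrees from level. The lip goes down into the groove behind the cleat.
- tray (a point): Middle of the tray's floor (shelf frame x=-62, y=0, z=8 mm; shelf axes). The tray is 100 deep (x) by 108 wide (y) inside, with a rim 6 thick and 12 high at the front and both sides and the back plate behind.
- front_edge (a point): Bottom of the shelf's front edge, mid-width (shelf frame x=-118, y=0, z=0 mm).
- jar: Tall closed amber glass jar with aluminium screw cap, 54 diameter, 110 high, 0.18 to 0.35 kg, starts upright on the bench. Origin: centre of its underside; z up along its axis.
- tin: Bystander: short wide steel tin, 76 diameter, 40 high. Origin: centre of underside. Leave alone.
- hammer: Bystander: hammer with wooden handle lying on the bench, about 250 long. Leave alone.
- bin: Bystander: open blue plastic bin 100 x 120 x 60 high. Origin: centre of underside. Leave alone.
There are look-alikes about, which are no part of the job. Several things have the shape of the jar; the one meant has the colours described above.

How it is judged:
By the outcome, as a careful person would: the job done as asked, in the order asked, and still so for the second after the job is handed in, with the robot touching nothing.
It also fails if it takes over 72 s, if anything falls off the work surface, if the arm or the gripper's body presses on something with over 40 N, if the wrist force passes 120 N, or if a joint passes its speed limit or range.

## Robot

A 6-joint arm with a two-finger parallel gripper is mounted at the origin on the work surface. World frame = base frame: x ahead of the robot, y to its left, z up, the work surface at z = 0. Lengths are in mm, angles in rad, forces in N, time in s.
With the tool pointing down it reaches from about 375 to 900 mm from the base axis. Payload 3.1 kg.
Tool frame: the origin (TCP) lies midway between the tips of the shut fingers; the grasp point (between the pads) lies 19 mm behind it (arm.grasp_offset is the distance from the TCP to the grasp point, in mm); z points along the fingers, y is the direction in which the jaws open and shut (so a half turn about z gives the same grasp; the last joint's range is limited). The gripper opens to 85 mm and grips with 20 to 120 N. Pads are 22 mm wide; open, the fingers measure 114 mm over their backs; the gripper's body (76 mm by 85 mm) begins 54 mm behind the grasp point. The pads swing forward as they close: fully open they stand 13 mm farther back than shut.
Start: joints at [1.135, 0.527, 1.433, -0, 1.181, -0.178], TCP at [158.701, 604.492, 231.31] pointing down, gripper open.
Joint ranges: [-3.08, 3.08], [-0.75, 2.2], [0.22, 2.44], [-1.43, 4.57], [0, 2.65], [-2.85, 2.85]. Speed limits (rad/s): [2.79, 2.79, 3.14, 3.14, 3.14, 3.14].

## Interface

Orientations are given as a unit quaternion [w, x, y, z].
In Python, from workcell import arm gives the robot as it stands.
- The arm moves only by the tool send_rows, never from a script. Its argument "moves" is a list of rows, each a list of 5 numbers: the opening, from -1 (shut) to 1 (fully open), then the shift along the tool's x, y, z as a fraction of full scale, then the turn about the tool's z as a fraction of full scale. In form: [[claw, dx, dy, dz, roll], ...]. A call has exactly 10 rows; each row shifts and turns the pose as measured when the row begins, along the tool's axes as they then stand; what a row does not reach is not made up. Full scale, the value 1, is 0.02 m for a shift and 6 degrees for a turn. A row lasts 1/12 s, in which the tool goes at most 41.7 mm and 7.16 degrees, less where a joint would pass 70% of its speed; a pose out of reach is approached as far as the arm can. A call with a number of a shift or a turn outside -1 to 1 is refused whole. A call with a gripper value outside its range is refused whole. The fingers move at their own pace and stop on an object; the grip force is fixed at half the most. Time passes only in rows, so rows that do not move let the fingers close, or fill a call up. It gives the time, the measured TCP pose, the force and the opening at its end, in the units of the state.
- arm.get_obs(): the state, without advancing time (a new reading comes with each control period).
- arm.get_image(name): name is "scene" or "top" or "wrist"; returns the picture (384x512x3 uint8, red, green, blue); there is no depth.
- arm.camera_params(name): a dict with "intrinsics" (3x3 intrinsics, pixels), "k1" (the pictures are not rectified: a ray, as slopes to the right and down, at radius r is drawn at 1 + k1 r^2 times it, then the intrinsics apply), "extrinsics" (4x4, takes a point from camera to world coordinates). Camera axes: x right, y down, z forward; pixel columns grow to the right and rows downward; lengths in mm; the calibration is good to about 2 mm. A picture is of the moment at which its call begins: read the wrist's pose just before it. camera_params takes no time and is no camera call; for the wrist camera it gives the pose at the moment of the call.
- arm.close_job(): hands the job in, once; it reports no verdict.
Trained networks look in the newest picture that a camera, given by its name, has taken for a name from the list of things; names that differ only in an ending like _2 or _b are one class to them, and where a whole thing is asked for, a point or a joint stands for the part that bears it (a point fixed in the world has none). Each returns a list of dicts, best first, with "conf" (0 to 1); they miss things now and then, are a little off and sometimes report something else, mostly with a low value. They report only what shows in the picture. A call takes as long as a camera call. They do not tell look-alikes from the thing itself.
- arm.recognise(camera, query): "box" ([left, top, right, bottom] in pixels, round what is visible of it).
- arm.trace(camera, query): "pixels" (384x512 bool, what is visible of it) and "box" ([left, top, right, bottom] in pixels, round what is visible of it).
- arm.pinpoint(camera, query): "at" ([column, row] in pixels: a listed point, or the origin of a listed thing).
The state is a dict: "time": time; "q": joint angles; "joint_vel": joint speeds; "tau": joint torques, N m; "tcp_pos": TCP position; "orientation": TCP orientation; "force": force on the tool from outside, world axes, zero at the start; "moment": the same for the moment, N m; "opening": finger opening in mm.
Only numpy, scipy, OpenCV 4.12 (cv2) and the standard library are available. Lean on these libraries where they do the work, as an engineer would, in place of code of your own. Each camera call takes 0.05 s, during which the arm holds its last target. There are 200 camera calls.

## Working session

There is one attempt and no reset: what is moved stays moved. The work goes in short steps, Python scripts to look and compute and a tool call to move; the robot and the scene stay as the last step left them, time stands still between calls to the robot, and variables do not carry over. Pictures are saved under pics/ and viewed, about 8 in all and at most 12, crops included, and the job is handed in when it is done.

Besides the shell and the picture viewer there is one more tool, called after ">>>" by a JSON object that holds its "method" and its "body". send_rows: Moves the arm, as the interface text tells. Shift numbers are shares of 0.02 m and turn numbers shares of 6 degrees, none past 1 either way. Its arguments: {"type":"object","properties":{"moves":{"type":"array"}},"required":["moves"]}

```bash
ls -a; mkdir -p pics; cat > h.py <<'E'
import numpy as np, cv2
from scipy.spatial.transform import Rotation as R
from workcell import arm
def rot(q): return R.from_quat([q[1],q[2],q[3],q[0]])
def ray(cam,px):
    p=arm.camera_params(cam);K=np.array(p["intrinsics"]);T=np.array(p["extrinsics"])
    u=cv2.undistortPoints(np.array([[px]],float),K,np.array([p["k1"],0,0,0.]))[0,0]
    d=T[:3,:3]@np.array([u[0],u[1],1.]);return T[:3,3],d/np.linalg.norm(d)
def onz(cam,px,z):
    o,d=ray(cam,px);return o+d*(z-o[2])/d[2]
def proj(cam,P):
    p=arm.camera_params(cam);K=np.array(p["intrinsics"]);T=np.linalg.inv(np.array(p["extrinsics"]))
    r=cv2.projectPoints(np.array(P,float).reshape(-1,1,3),cv2.Rodrigues(T[:3,:3])[0],T[:3,3],K,np.array([p["k1"],0,0,0.]))
    return r[0][:,0]
def save(cam,name,crop=None,s=1):
    im=arm.get_image(cam)
    if crop: im=im[crop[1]:crop[3],crop[0]:crop[2]]
    cv2.imwrite('pics/'+name,cv2.resize(im[...,::-1],None,fx=s,fy=s,interpolation=cv2.INTER_CUBIC))
def st():
    o=arm.get_obs();print('t',o['time'],'tcp',np.round(o['tcp_pos'],1),'z',np.round(rot(o['orientation']).apply([0,0,1]),3),'y',np.round(rot(o['orientation']).apply([0,1,0]),3),'q',np.round(o['q'],2),'F',np.round(o['force'],1),'op',o['opening'])
E
python3 - <<'E'
from h import *
st()
a=arm.get_image("scene");b=arm.get_image("top")
cv2.imwrite('pics/a.png',np.vstack([a,b])[...,::-1][:, :])
for c in("scene","top"):
    T=np.array(arm.camera_params(c)["extrinsics"]);print(c,np.round(T,2).tolist())
    for q in("cleat_edge","seat","grip","lip","tray","front_edge","jar","board","shelf"):
        print(c,q,[(np.round(r["at"],1).tolist(),round(r["conf"],2)) for r in arm.pinpoint(c,q)])
st()
E
python3 -c "
import cv2;a=cv2.imread('pics/a.png');cv2.imwrite('pics/a2.png',cv2.resize(a,(512,768))[:,:])
cv2.imwrite('pics/s.png',a[:384]);cv2.imwrite('pics/t.png',a[384:])"
```

```text
.
..
pics
t 0.0 tcp [158.4 603.8 230.3] z [-0.001 -0.002 -1.   ] y [ 0.254  0.967 -0.002] q [ 1.14  0.53  1.43 -0.    1.18 -0.18] F [ 0.  -0.2  0.3] op 85.368405880925
scene [[-0.14, 0.66, -0.74, 1408.16], [0.99, 0.1, -0.1, 62.79], [0.01, -0.74, -0.67, 890.29], [0.0, 0.0, 0.0, 1.0]]
scene cleat_edge [([373.8, 192.9], 0.58)]
scene seat [([375.3, 197.7], 0.6)]
scene grip [([150.5, 164.8], 0.96), ([306.9, 286.3], 0.67)]
scene lip [([167.2, 183.5], 0.96)]
scene tray [([141.9, 200.8], 0.66), ([306.6, 285.6], 0.38)]
scene front_edge [([122.7, 202.9], 0.93), ([152.0, 164.1], 0.38)]
scene jar [([250.7, 218.0], 0.96), ([269.0, 194.6], 0.93), ([234.3, 184.8], 0.79), ([223.3, 170.3], 0.55), ([161.6, 265.4], 0.41)]
scene board [([375.1, 227.7], 0.85)]
scene shelf [([161.0, 202.5], 0.87)]
top [[0.01, -0.98, 0.19, 280.08], [-1.0, -0.01, -0.0, -23.19], [0.0, -0.19, -0.98, 1450.0], [0.0, 0.0, 0.0, 1.0]]
top cleat_edge [([147.3, 195.4], 0.66), ([144.2, 199.5], 0.59), ([357.8, 212.0], 0.27)]
top seat [([142.8, 197.3], 0.93)]
top grip [([373.7, 202.9], 0.86)]
top lip [([362.2, 210.3], 0.73)]
top tray [([383.4, 204.7], 0.65)]
top front_edge [([292.5, 129.1], 0.74), ([400.1, 200.3], 0.71), ([271.7, 196.9], 0.38)]
top jar [([271.3, 199.9], 0.78), ([311.6, 271.6], 0.77), ([253.6, 242.1], 0.7), ([296.6, 243.5], 0.59)]
top board [([144.6, 202.4], 0.85)]
top shelf [([360.6, 211.4], 0.87)]
t 1.0 tcp [158.7 604.5 231.3] z [ 0. -0. -1.] y [0.254 0.967 0.   ] q [ 1.14  0.53  1.43 -0.    1.18 -0.18] F [-0.3 -1.4 -0. ] op 85.64669995437546
```

View pics/s.png

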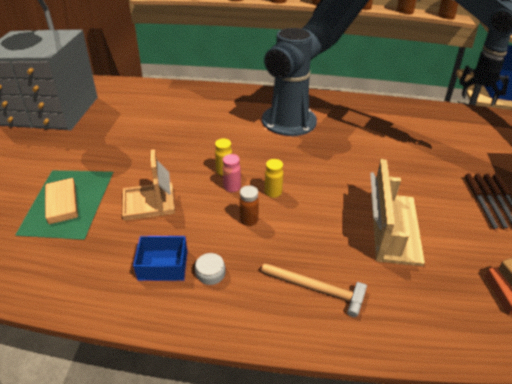

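View pics/t.png

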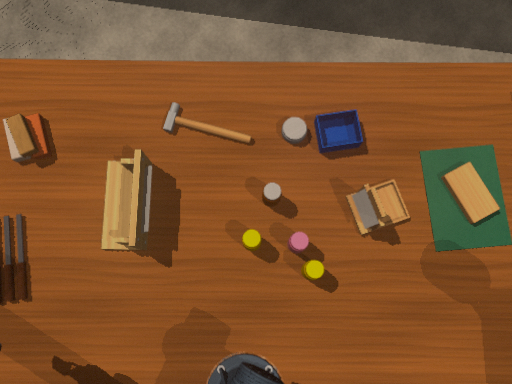

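```bash
python3 - <<'E'
from h import *
def tri(a,b):
    o1,d1=ray("scene",a);o2,d2=ray("top",b)
    s=np.linalg.lstsq(np.c_[d1,-d2],o2-o1,rcond=None)[0]
    p,q=o1+s[0]*d1,o2+s[1]*d2;return np.round((p+q)/2,1),round(np.linalg.norm(p-q),1)
for n,a,b in [("cleat",(373.8,192.9),(147.3,195.4)),("seat",(375.3,197.7),(142.8,197.3)),("grip",(150.5,164.8),(373.7,202.9)),("lip",(167.2,183.5),(362.2,210.3)),("tray",(141.9,200.8),(383.4,204.7)),("front",(122.7,202.9),(400.1,200.3)),("jar",(250.7,218),(271.3,199.9)),("board",(375.1,227.7),(144.6,202.4)),("shelf",(161,202.5),(360.6,211.4))]:
    print(n,*tri(a,b))
for n,p,z in [("shelf",(360.6,211.4),0),("grip",(373.7,202.9),147),("front",(400.1,200.3),0),("tray",(383.4,204.7),8),("jarcap",(272,190),110),("Y1cap",(252,239),110),("P",(299,242),110),("tin",(294,129),40),("bd",(144.6,202.4),0),("pTL",(141,150),145),("pBL",(132,247),145),("cl t",(151,167),126),("cl b",(148,234),126)]:
    print(n,np.round(onz("top",p,z),1))
E
```

```text
cleat [523.4 264.2 129.5] 3.3
seat [521.  275.8 111.9] 11.4
grip [ 508.1 -346.1  140.1] 14.4
lip [ 497.  -320.7   66.8] 5.8
tray [ 523.3 -397.2   11.2] 1.4
front [ 538.1 -450.4    8.2] 4.9
jar [536.5 -68.7   0.7] 5.4
board [525.6 295.4   2.5] 10.0
shelf [ 506.6 -339.    -4.2] 9.4
shelf [ 504.8 -333.4    0. ]
grip [ 505.1 -337.2  147. ]
front [ 538.9 -450.4    0. ]
tray [ 524.  -398.8    8. ]
jarcap [544.9 -69.6 110. ]
Y1cap [410.4 -16.1 110. ]
P [ 403.4 -142.2  110. ]
tin [ 742.6 -136.6   40. ]
bd [526.4 301.1   0. ]
pTL [645.1 285.5 145. ]
pBL [384.  295.2 145. ]
cl t [602.8 260.5 126. ]
cl b [420.1 259.5 126. ]
```

>>> {"method": "send_rows", "body": {"moves": [[1, 0, -1, 0, 0], [1, 0, -1, 0, 0], [1, 0, -1, 0, 0], [1, 0, -1, 0, 0], [1, 0, -1, 0, 0], [1, 0, -1, 0, 0], [1, 0, -1, 0, 0], [1, 0, -1, 0, 0], [1, 0, -1, 0, 0], [1, 0, -1, 0, 0]]}}

```text
time: 1.83
tcp_pos: [107.9, 408.1, 230.7]
orientation: [0.002, 0.128, 0.992, 0.004]
force: [0.0, 0.7, -0.2]
opening: 85.1
```

>>> {"method": "send_rows", "body": {"moves": [[1, 0, -1, 0, 0], [1, 0, -1, 0, 0], [1, 0, -1, 0, 0], [1, 0, -1, 0, 0], [1, 0, -1, 0, 0], [1, 0, -1, 0, 0], [1, 0, -1, 0, 0], [1, 0, -1, 0, 0], [1, 0, -1, 0, 0], [1, 0, -1, 0, 0]]}}

```text
time: 2.67
tcp_pos: [54.9, 206.8, 229.8]
orientation: [0.004, 0.126, 0.992, 0.008]
force: [0.4, -0.0, 0.2]
opening: 85.5
```

```bash
python3 -c "
from h import *
st()"
```

```text
t 2.6667 tcp [ 54.9 206.8 229.8] z [ 0.01   0.014 -1.   ] y [0.249 0.968 0.016] q [ 0.76 -0.1   2.34  0.01  0.88 -0.56] F [ 0.4 -0.   0.2] op 85.49818024000136
```

>>> {"method": "send_rows", "body": {"moves": [[1, 0, -1, 0, 0], [1, 0, -1, 0, 0], [1, 0, -1, 0, 0], [1, 0, -1, 0, 0], [1, 0, -0.5, 0, 0], [1, 0, -0.5, 0, 0], [1, 0, -0.5, 0, 0], [1, 0, -0.5, 0, 0], [1, 0, -0.5, 0, 0], [1, 0, 0, 0, 0]]}}

```text
time: 3.5
tcp_pos: [30.7, 105.2, 248.4]
orientation: [0.013, 0.129, 0.992, -0.004]
force: [0.2, -0.1, -0.4]
opening: 85.6
```

```bash
python3 -c "
from h import *
st()"
```

```text
t 3.5 tcp [ 30.7 105.2 248.4] z [ 0.024 -0.011 -1.   ] y [ 0.256  0.967 -0.005] q [-0.24 -0.66  2.44 -0.01  1.34 -1.55] F [ 0.2 -0.1 -0.4] op 85.61118865896825
```

>>> {"method": "send_rows", "body": {"moves": [[1, -1, 0, 0, 0], [1, -1, 0, 0, 0], [1, -1, 0, 0, 0], [1, -1, 0, 0, 0], [1, -1, 0, 0, 0], [1, -1, 0, 0, 0], [1, -1, 0, 0, 0], [1, -1, 0, 0, 0], [1, -1, 0, 0, 0], [1, -1, 0, 0, 0]]}}

```text
time: 4.33
tcp_pos: [230.7, 68.3, 250.0]
orientation: [0.011, 0.103, 0.995, -0.003]
force: [-0.5, 0.5, 0.9]
opening: 85.6
```

>>> {"method": "send_rows", "body": {"moves": [[1, -1, 0, 0, 0], [1, -1, 0, 0, 0], [1, -1, 0, 0, 0], [1, -1, 0, 0, 0], [1, -1, 0, 0, 0], [1, -1, 0, 0, 0], [1, -1, 0, 0, 0], [1, -1, 0, 0, 0], [1, -1, 0, 0, 0], [1, -1, 0, 0, 0]]}}

```text
time: 5.17
tcp_pos: [437.2, 68.0, 238.4]
orientation: [-0.001, 0.068, 0.998, -0.001]
force: [0.6, -0.3, -0.3]
opening: 85.3
```

```bash
cat >> h.py <<'E'
def plan(target,az=None,n=10,roll_rows=None,claw=1,z=None):
    """rows to go to target (world tcp) with tool y at azimuth az deg, n rows"""
    o=arm.get_obs();Rm=rot(o['orientation']).as_matrix();p=np.array(o['tcp_pos'])
    y=Rm[:,1];a0=np.degrees(np.arctan2(y[1],y[0]))
    da=0 if az is None else -((az-a0+180)%360-180)
    if az is not None and abs(da)>170: print('big turn',da)
    d=(np.array(target)-p)/n;rows=[]
    for i in range(n):
        M=Rm@R.from_euler('z',da*i/n,degrees=True).as_matrix()
        rows.append([claw]+np.round(M.T@d/20,2).tolist()+[round(da/n/6,2)])
    st();print('turn',round(da,1),'dist',np.round(d*n,1));print([r for r in rows])
E
python3 -c "
from h import *
plan([506,-330,270],-73.7,25)"
```

```text
t 5.1667 tcp [437.2  68.  238.4] z [-0.002 -0.003 -1.   ] y [ 0.135  0.991 -0.003] q [-0.1   0.27  1.86 -0.    1.01 -1.53] F [ 0.6 -0.3 -0.3] op 85.34626778501872
turn 156.0 dist [  68.8 -398.    31.6]
[[1, -0.24, -0.77, -0.06, np.float64(1.04)], [1, -0.33, -0.74, -0.06, np.float64(1.04)], [1, -0.4, -0.7, -0.06, np.float64(1.04)], [1, -0.48, -0.65, -0.06, np.float64(1.04)], [1, -0.55, -0.6, -0.06, np.float64(1.04)], [1, -0.61, -0.53, -0.06, np.float64(1.04)], [1, -0.66, -0.46, -0.06, np.float64(1.04)], [1, -0.71, -0.39, -0.06, np.float64(1.04)], [1, -0.75, -0.31, -0.06, np.float64(1.04)], [1, -0.78, -0.23, -0.06, np.float64(1.04)], [1, -0.8, -0.14, -0.06, np.float64(1.04)], [1, -0.81, -0.05, -0.06, np.float64(1.04)], [1, -0.81, 0.03, -0.06, np.float64(1.04)], [1, -0.8, 0.12, -0.06, np.float64(1.04)], [1, -0.78, 0.21, -0.06, np.float64(1.04)], [1, -0.75, 0.29, -0.06, np.float64(1.04)], [1, -0.72, 0.37, -0.06, np.float64(1.04)], [1, -0.67, 0.45, -0.06, np.float64(1.04)], [1, -0.62, 0.52, -0.06, np.float64(1.04)], [1, -0.56, 0.58, -0.06, np.float64(1.04)], [1, -0.49, 0.64, -0.06, np.float64(1.04)], [1, -0.42, 0.69, -0.06, np.float64(1.04)], [1, -0.34, 0.73, -0.06, np.float64(1.04)], [1, -0.26, 0.76, -0.06, np.float64(1.04)], [1, -0.18, 0.79, -0.06, np.float64(1.04)]]
```

>>> {"method": "send_rows", "body": {"moves": [[1, -0.24, -0.77, -0.06, 1], [1, -0.33, -0.74, -0.06, 1], [1, -0.4, -0.7, -0.06, 1], [1, -0.48, -0.65, -0.06, 1], [1, -0.55, -0.6, -0.06, 1], [1, -0.61, -0.53, -0.06, 1], [1, -0.66, -0.46, -0.06, 1], [1, -0.71, -0.39, -0.06, 1], [1, -0.75, -0.31, -0.06, 1], [1, -0.78, -0.23, -0.06, 1]]}}

```text
time: 6.0
tcp_pos: [481.9, -47.4, 231.3]
orientation: [-0.01, 0.547, 0.837, -0.004]
force: [-0.4, -0.8, 0.3]
opening: 85.7
```

>>> {"method": "send_rows", "body": {"moves": [[1, -0.8, -0.14, -0.06, 1], [1, -0.81, -0.05, -0.06, 1], [1, -0.81, 0.03, -0.06, 1], [1, -0.8, 0.12, -0.06, 1], [1, -0.78, 0.21, -0.06, 1], [1, -0.75, 0.29, -0.06, 1], [1, -0.72, 0.37, -0.06, 1], [1, -0.67, 0.45, -0.06, 1], [1, -0.62, 0.52, -0.06, 1], [1, -0.56, 0.58, -0.06, 1]]}}

```text
time: 6.83
tcp_pos: [542.3, -158.6, 219.0]
orientation: [-0.015, 0.888, 0.459, -0.017]
force: [0.7, 0.5, -0.3]
opening: 85.4
```

```bash
sed -i 's/\[round(da\/n\/6,2)\]/[float(round(da\/n\/6,2))]/' h.py; python3 -c "
from h import *
plan([506,-340,270],-73.7,10)"
```

```text
t 6.8333 tcp [ 542.3 -158.6  219. ] z [-0.044  0.011 -0.999] y [ 0.814 -0.579 -0.042] q [-0.48  0.48  1.57 -0.01  1.14  0.15] F [ 0.7  0.5 -0.3] op 85.37117279767733
turn 38.3 dist [ -36.3 -181.4   51. ]
[[1, -0.85, 0.37, -0.26, 0.64], [1, -0.82, 0.42, -0.26, 0.64], [1, -0.79, 0.48, -0.26, 0.64], [1, -0.76, 0.53, -0.26, 0.64], [1, -0.72, 0.58, -0.26, 0.64], [1, -0.68, 0.62, -0.26, 0.64], [1, -0.64, 0.67, -0.26, 0.64], [1, -0.59, 0.71, -0.26, 0.64], [1, -0.54, 0.75, -0.26, 0.64], [1, -0.49, 0.78, -0.26, 0.64]]
```

>>> {"method": "send_rows", "body": {"moves": [[1, -0.85, 0.37, -0.26, 0.64], [1, -0.82, 0.42, -0.26, 0.64], [1, -0.79, 0.48, -0.26, 0.64], [1, -0.76, 0.53, -0.26, 0.64], [1, -0.72, 0.58, -0.26, 0.64], [1, -0.68, 0.62, -0.26, 0.64], [1, -0.64, 0.67, -0.26, 0.64], [1, -0.59, 0.71, -0.26, 0.64], [1, -0.54, 0.75, -0.26, 0.64], [1, -0.49, 0.78, -0.26, 0.64]]}}

```text
time: 7.67
tcp_pos: [537.9, -293.4, 244.3]
orientation: [-0.017, 0.987, 0.159, -0.032]
force: [1.0, -0.7, 0.3]
opening: 85.4
```

```bash
python3 -c "
from h import *
plan([506,-340,240],-73.7,10)
save('wrist','w1.png')
for q in ('grip','lip','tray','front_edge','shelf'): print(q,[(np.round(r['at'],1).tolist(),round(r['conf'],2)) for r in arm.pinpoint('wrist',q)])
for q,z in (('grip',147),('tray',8),('front_edge',0)):
  r=arm.pinpoint('wrist',q)
  if r: print(q,np.round(onz('wrist',r[0]['at'],z),1))
"
```

```text
t 7.6667 tcp [ 537.9 -293.4  244.3] z [-0.069  0.022 -0.997] y [ 0.313 -0.949 -0.043] q [-0.67  0.53  1.4  -0.03  1.29  0.59] F [ 1.  -0.7  0.3] op 85.35516484560893
turn 1.9 dist [-31.9 -46.6  -4.3]
[[1, -0.22, 0.17, 0.03, 0.03], [1, -0.22, 0.17, 0.03, 0.03], [1, -0.22, 0.17, 0.03, 0.03], [1, -0.22, 0.17, 0.03, 0.03], [1, -0.22, 0.17, 0.03, 0.03], [1, -0.22, 0.18, 0.03, 0.03], [1, -0.22, 0.18, 0.03, 0.03], [1, -0.22, 0.18, 0.03, 0.03], [1, -0.22, 0.18, 0.03, 0.03], [1, -0.22, 0.18, 0.03, 0.03]]
grip [([304.2, 235.0], 0.85), ([333.9, 182.3], 0.36)]
lip [([269.9, 202.5], 0.84)]
tray [([334.5, 183.2], 0.83)]
front_edge [([376.8, 178.2], 0.84)]
shelf [([289.4, 179.4], 0.58)]
grip [ 502.6 -347.4  147. ]
tray [ 516.7 -400.2    8. ]
front_edge [ 538.7 -452.9    0. ]
```

View pics/w1.png

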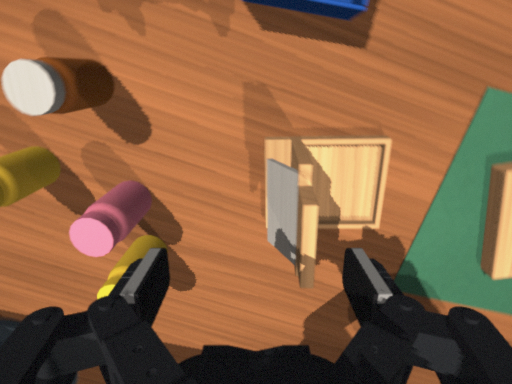

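>>> {"method": "send_rows", "body": {"moves": [[1, -0.44, 0.34, 0, 0], [1, -0.44, 0.34, 0, 0], [1, -0.44, 0.34, 0, 0], [1, -0.44, 0.34, 0, 0], [1, -0.44, 0.34, 0, 0], [1, 0, 0, 0, 0], [1, 0, 0, 0, 0], [1, 0, 0, 0, 0], [1, 0, 0, 0, 0], [1, 0, 0, 0, 0]]}}

```text
time: 8.95
tcp_pos: [498.5, -349.2, 248.4]
orientation: [-0.016, 0.987, 0.156, -0.031]
force: [0.2, 0.5, -0.1]
opening: 85.4
```

```bash
python3 -c "
from h import *
st()"
```

```text
t 8.95 tcp [ 498.5 -349.2  248.4] z [-0.066  0.021 -0.998] y [ 0.308 -0.951 -0.04 ] q [-0.78  0.52  1.41 -0.03  1.28  0.49] F [ 0.2  0.5 -0.1] op 85.37746952629986
```

>>> {"method": "send_rows", "body": {"moves": [[1, 0, 0, 0, 1], [1, 0, 0, 0, 1], [1, 0, 0, 0, 1], [1, 0, 0, 0, 1], [1, 0, 0, 0, 1], [1, 0, 0, 0, 0], [1, 0, 0, 0, 0], [1, 0, 0, 0, 0], [1, 0, 0, 0, 0], [1, 0, 0, 0, 0]]}}

```text
time: 9.78
tcp_pos: [501.1, -344.8, 248.1]
orientation: [-0.007, 0.993, -0.109, -0.034]
force: [-0.3, -0.2, -0.8]
opening: 85.5
```

```bash
python3 -c "
from h import *
st()"
```

```text
t 9.7833 tcp [ 501.1 -344.8  248.1] z [-0.066  0.022 -0.998] y [-0.218 -0.976 -0.007] q [-0.77  0.52  1.41 -0.03  1.28  1.03] F [-0.3 -0.2 -0.8] op 85.47961691346347
```

>>> {"method": "send_rows", "body": {"moves": [[1, 0.85, 0.52, 0, 0], [1, 0.85, 0.52, 0, 0], [1, 0.85, 0.52, 0, 0], [1, 0.85, 0.52, 0, 0], [1, 0.85, 0.52, 0, 0], [1, 0.85, 0.52, 0, 0], [1, 0.85, 0.52, 0, 0], [1, 0.85, 0.52, 0, 0], [1, 0.85, 0.52, 0, 0], [1, 0.85, 0.52, 0, 0]]}}

```text
time: 10.62
tcp_pos: [647.3, -483.7, 234.3]
orientation: [-0.01, 0.994, -0.104, -0.037]
force: [-1.1, -1.2, 0.4]
opening: 85.3
```

```bash
python3 -c "
from h import *
st()"
```

```text
t 10.6167 tcp [ 647.3 -483.7  234.3] z [-0.071  0.027 -0.997] y [-0.208 -0.978 -0.012] q [-0.77  0.84  0.79 -0.03  1.58  1.01] F [-1.1 -1.2  0.4] op 85.34109295906912
```

>>> {"method": "send_rows", "body": {"moves": [[1, 0.85, 0.52, 0, 0], [1, 0.85, 0.52, 0, 0], [1, 0.85, 0.52, 0, 0], [1, 0.85, 0.52, 0, 0], [1, 0.85, 0.52, 0, 0], [1, 0.85, 0.52, 0, 0], [1, 0.85, 0.52, 0, 0], [1, 0.85, 0.52, 0, 0], [1, 0.85, 0.52, 0, 0], [1, 0.85, 0.52, 0, 0]]}}

```text
time: 11.45
tcp_pos: [739.1, -580.5, 191.7]
orientation: [0.001, 0.995, -0.1, -0.018]
force: [0.5, -0.4, 0.8]
opening: 85.1
```

```bash
python3 -c "
from h import *
st()"
```

```text
t 11.45 tcp [ 739.1 -580.5  191.7] z [-0.035  0.002 -0.999] y [-0.199 -0.98   0.005] q [-0.78  1.14  0.22 -0.02  1.81  0.99] F [ 0.5 -0.4  0.8] op 85.06255309625348
```

>>> {"method": "send_rows", "body": {"moves": [[1, 0.8, 0.5, -0.3, 0], [1, 0.8, 0.5, -0.3, 0], [1, 0.8, 0.5, -0.3, 0], [1, 0.8, 0.5, -0.3, 0], [1, 0.8, 0.5, -0.3, 0], [1, 0, 0, 0, 0], [1, 0, 0, 0, 0], [1, 0, 0, 0, 0], [1, 0, 0, 0, 0], [1, 0, 0, 0, 0]]}}

```text
time: 12.28
tcp_pos: [747.9, -600.1, 213.4]
orientation: [0.023, 0.995, -0.1, 0.016]
force: [0.2, -0.3, 0.3]
opening: 85.4
```

```bash
python3 -c "
from h import *
st()"
```

```text
t 12.2833 tcp [ 747.9 -600.1  213.4] z [ 0.027 -0.05  -0.998] y [-0.199 -0.979  0.043] q [-0.79  1.12  0.22 -0.02  1.75  0.98] F [ 0.2 -0.3  0.3] op 85.443572153296
```

>>> {"method": "send_rows", "body": {"moves": [[1, -0.8, -0.57, -0.1, 0], [1, -0.8, -0.57, -0.1, 0], [1, -0.8, -0.57, -0.1, 0], [1, -0.8, -0.57, -0.1, 0], [1, -0.8, -0.57, -0.1, 0], [1, -0.8, -0.57, -0.1, 0], [1, -0.8, -0.57, -0.1, 0], [1, -0.8, -0.57, -0.1, 0], [1, -0.8, -0.57, -0.1, 0], [1, -0.8, -0.57, -0.1, 0]]}}

```text
time: 13.12
tcp_pos: [609.0, -450.9, 212.8]
orientation: [0.023, 0.995, -0.1, 0.015]
force: [-0.4, 0.8, 0.1]
opening: 85.6
```

>>> {"method": "send_rows", "body": {"moves": [[1, -0.8, -0.57, -0.1, 0], [1, -0.8, -0.57, -0.1, 0], [1, -0.8, -0.57, -0.1, 0], [1, -0.8, -0.57, -0.1, 0], [1, -0.8, -0.57, -0.1, -0.5], [1, -0.8, -0.57, -0.1, -0.5], [1, -0.8, -0.57, 0, -0.7], [1, -0.2, -0.2, 0, -1], [1, 0, 0, 0, -1], [1, 0, 0, 0, -1]]}}

```text
time: 13.95
tcp_pos: [502.0, -338.6, 220.1]
orientation: [0.026, 0.987, 0.158, 0.009]
force: [0.8, -0.4, -0.3]
opening: 85.3
```

```bash
python3 -c "
from h import *
plan([504,-342,200],-73,10)"
```

```text
t 13.95 tcp [ 502.  -338.6  220.1] z [ 0.027 -0.048 -0.998] y [ 0.311 -0.949  0.054] q [-0.77  0.5   1.53 -0.02  1.06  0.49] F [ 0.8 -0.4 -0.3] op 85.30953619276227
turn 1.1 dist [  2.   -3.4 -20.1]
[[1, 0.0, 0.01, 0.1, 0.02], [1, 0.0, 0.01, 0.1, 0.02], [1, 0.0, 0.01, 0.1, 0.02], [1, 0.0, 0.01, 0.1, 0.02], [1, 0.0, 0.01, 0.1, 0.02], [1, 0.0, 0.01, 0.1, 0.02], [1, 0.0, 0.01, 0.1, 0.02], [1, 0.0, 0.01, 0.1, 0.02], [1, 0.0, 0.01, 0.1, 0.02], [1, 0.0, 0.01, 0.1, 0.02]]
```

```bash
python3 -c "
from h import *
save('wrist','w2.png')
for q,z in (('grip',147),('tray',8),('front_edge',0),('lip',65)):
  r=arm.pinpoint('wrist',q)
  print(q,[(np.round(onz('wrist',k['at'],z),1).tolist(),np.round(k['at']).tolist(),round(k['conf'],2)) for k in r])
st()"
```

```text
grip [([504.8, -344.9, 147.0], [258.0, 201.0], 0.82)]
tray [([521.4, -400.0, 8.0], [298.0, 162.0], 0.73)]
front_edge [([543.9, -450.2, 0.0], [342.0, 155.0], 0.76)]
lip [([495.0, -322.1, 65.0], [228.0, 176.0], 0.87)]
t 14.2 tcp [ 502.6 -339.4  219.8] z [ 0.027 -0.048 -0.998] y [ 0.303 -0.951  0.054] q [-0.77  0.5   1.53 -0.02  1.06  0.5 ] F [-0.1  0.8 -0.2] op 85.27917052479494
```

View pics/w2.png

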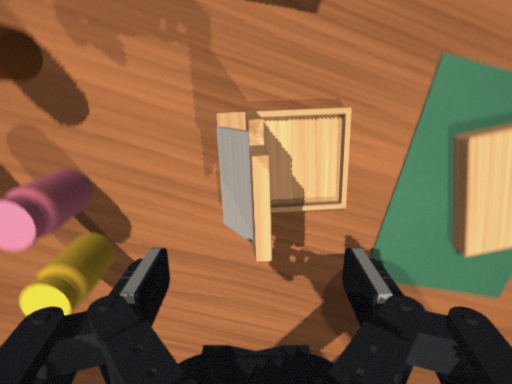

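>>> {"method": "send_rows", "body": {"moves": [[1, 0, 0, 0.9, 0], [1, 0, 0, 0.9, 0], [1, 0, 0, 0.8, 0], [1, 0, 0, 0.6, 0], [1, 0, 0, 0.4, 0], [1, 0, 0, 0.2, 0], [1, 0, 0, 0, 0], [1, 0, 0, 0, 0], [1, 0, 0, 0, 0], [1, 0, 0, 0, 0]]}}

```text
time: 15.03
tcp_pos: [508.7, -347.2, 143.4]
orientation: [0.029, 0.989, 0.147, 0.013]
force: [-0.4, -0.6, -0.0]
opening: 85.6
```

>>> {"method": "send_rows", "body": {"moves": [[1, -0.1, -0.1, 0.35, 0], [1, -0.1, -0.1, 0.3, 0], [-1, 0, 0, 0, 0], [-1, 0, 0, 0, 0], [-1, 0, 0, 0, 0], [-1, 0, 0, 0, 0], [-1, 0, 0, 0, 0], [-1, 0, 0, 0, 0], [-1, 0, 0, 0, 0], [-1, 0, 0, 0, 0]]}}

```text
time: 15.87
tcp_pos: [502.9, -342.1, 132.1]
orientation: [0.027, 0.989, 0.147, 0.012]
force: [-0.4, -0.4, 0.6]
opening: 11.4
```

```bash
python3 -c "
from h import *
st()"
```

```text
t 15.8667 tcp [ 502.9 -342.1  132.1] z [ 0.032 -0.049 -0.998] y [ 0.289 -0.956  0.056] q [-0.77  0.61  1.61 -0.02  0.87  0.51] F [-0.4 -0.4  0.6] op 11.356876735388171
```

>>> {"method": "send_rows", "body": {"moves": [[-1, 0, 0, -0.2, 0], [-1, 0, 0, -0.4, 0], [-1, 0, 0, -0.6, 0], [-1, 0, 0, -0.8, 0], [-1, 0, 0, -0.8, 0], [-1, 0, 0, -0.8, 0], [-1, 0, 0, -0.5, 0], [-1, 0, 0, -0.3, 0], [-1, 0, 0, 0, 0], [-1, 0, 0, 0, 0]]}}

```text
time: 16.7
tcp_pos: [497.9, -336.5, 222.3]
orientation: [0.024, 0.989, 0.147, 0.01]
force: [0.5, -0.4, -3.2]
opening: 11.2
```

```bash
python3 -c "
from h import *
plan([111,-820,270],-90,36,claw=-1)"
```

```text
t 16.7 tcp [ 497.9 -336.5  222.3] z [ 0.026 -0.045 -0.999] y [ 0.29  -0.956  0.051] q [-0.77  0.49  1.54 -0.02  1.06  0.51] F [ 0.5 -0.4 -3.2] op 11.160167113428152
turn 16.9 dist [-386.9 -483.5   47.7]
[[-1, -0.71, 0.49, -0.05, 0.08], [-1, -0.7, 0.5, -0.05, 0.08], [-1, -0.7, 0.5, -0.05, 0.08], [-1, -0.7, 0.51, -0.05, 0.08], [-1, -0.69, 0.51, -0.05, 0.08], [-1, -0.69, 0.52, -0.05, 0.08], [-1, -0.68, 0.52, -0.05, 0.08], [-1, -0.68, 0.53, -0.05, 0.08], [-1, -0.68, 0.53, -0.05, 0.08], [-1, -0.67, 0.54, -0.05, 0.08], [-1, -0.67, 0.55, -0.05, 0.08], [-1, -0.66, 0.55, -0.05, 0.08], [-1, -0.66, 0.56, -0.05, 0.08], [-1, -0.65, 0.56, -0.05, 0.08], [-1, -0.65, 0.57, -0.05, 0.08], [-1, -0.64, 0.57, -0.05, 0.08], [-1, -0.64, 0.58, -0.05, 0.08], [-1, -0.63, 0.58, -0.05, 0.08], [-1, -0.63, 0.59, -0.05, 0.08], [-1, -0.62, 0.59, -0.05, 0.08], [-1, -0.62, 0.6, -0.05, 0.08], [-1, -0.61, 0.6, -0.05, 0.08], [-1, -0.61, 0.61, -0.05, 0.08], [-1, -0.6, 0.61, -0.05, 0.08], [-1, -0.6, 0.62, -0.05, 0.08], [-1, -0.59, 0.62, -0.05, 0.08], [-1, -0.59, 0.63, -0.05, 0.08], [-1, -0.58, 0.63, -0.05, 0.08], [-1, -0.58, 0.64, -0.05, 0.08], [-1, -0.57, 0.64, -0.05, 0.08], [-1, -0.57, 0.65, -0.05, 0.08], [-1, -0.56, 0.65, -0.05, 0.08], [-1, -0.56, 0.66, -0.05, 0.08], [-1, -0.55, 0.66, -0.05, 0.08], [-1, -0.55, 0.67, -0.05, 0.08], [-1, -0.54, 0.67, -0.05, 0.08]]
```

>>> {"method": "send_rows", "body": {"moves": [[-1, -0.4, 0.3, -0.1, 0.1], [-1, -0.7, 0.5, -0.1, 0.1], [-1, -0.85, 0.6, -0.1, 0.1], [-1, -0.85, 0.6, -0.1, 0.1], [-1, -0.85, 0.6, -0.1, 0.1], [-1, -0.85, 0.6, -0.1, 0.1], [-1, -0.85, 0.65, -0.1, 0.1], [-1, -0.85, 0.65, -0.1, 0.1], [-1, -0.85, 0.65, -0.1, 0.1], [-1, -0.85, 0.65, -0.1, 0.1]]}}

```text
time: 17.53
tcp_pos: [361.4, -488.7, 235.8]
orientation: [0.015, 0.995, 0.094, 0.005]
force: [-0.6, 0.0, -3.3]
opening: 11.2
```

>>> {"method": "send_rows", "body": {"moves": [[-1, -0.8, 0.7, -0.1, 0.1], [-1, -0.8, 0.7, -0.1, 0.1], [-1, -0.8, 0.7, -0.1, 0.1], [-1, -0.8, 0.7, -0.1, 0.1], [-1, -0.8, 0.7, -0.1, 0.1], [-1, -0.8, 0.75, -0.1, 0.1], [-1, -0.8, 0.75, -0.1, 0.1], [-1, -0.75, 0.75, -0.1, 0.1], [-1, -0.75, 0.75, -0.1, 0.1], [-1, -0.75, 0.75, -0.1, 0.1]]}}

```text
time: 18.37
tcp_pos: [205.9, -659.7, 245.8]
orientation: [0.004, 0.999, 0.034, 0.001]
force: [-0.4, -1.2, -3.1]
opening: 11.3
```

```bash
python3 -c "
from h import *
plan([111,-820,270],-90,10,claw=-1)"
```

```text
t 18.3667 tcp [ 205.9 -659.7  245.8] z [ 0.002 -0.008 -1.   ] y [ 0.069 -0.998  0.008] q [-1.43  0.6   1.24  0.    1.29  0.07] F [-0.4 -1.2 -3.1] op 11.287333263421674
turn 3.9 dist [ -94.9 -160.3   24.2]
[[-1, -0.53, 0.77, -0.12, 0.07], [-1, -0.52, 0.77, -0.12, 0.07], [-1, -0.52, 0.78, -0.12, 0.07], [-1, -0.51, 0.78, -0.12, 0.07], [-1, -0.51, 0.78, -0.12, 0.07], [-1, -0.5, 0.79, -0.12, 0.07], [-1, -0.5, 0.79, -0.12, 0.07], [-1, -0.49, 0.79, -0.12, 0.07], [-1, -0.49, 0.8, -0.12, 0.07], [-1, -0.48, 0.8, -0.12, 0.07]]
```

>>> {"method": "send_rows", "body": {"moves": [[-1, -0.52, 0.77, -0.12, 0.1], [-1, -0.52, 0.77, -0.12, 0.1], [-1, -0.52, 0.77, -0.12, 0.1], [-1, -0.52, 0.77, -0.12, 0.1], [-1, -0.52, 0.77, -0.12, 0], [-1, -0.5, 0.8, -0.12, 0], [-1, -0.5, 0.8, -0.12, 0], [-1, -0.5, 0.8, -0.12, 0], [-1, -0.3, 1, -0.2, 0], [-1, -0.1, 1, -0.2, 0]]}}

```text
time: 19.2
tcp_pos: [99.0, -831.1, 253.7]
orientation: [-0.011, 1.0, 0.005, -0.003]
force: [0.8, -1.1, -2.2]
opening: 11.2
```

```bash
python3 - <<'E'
from h import *
st()
t=cv2.imread('pics/t.png')[140:260,90:170]
cv2.imwrite('pics/tb.png',cv2.resize(t,None,fx=5,fy=5,interpolation=cv2.INTER_CUBIC))
E
```

```text
t 19.2 tcp [  99.  -831.1  253.7] z [-0.007  0.023 -1.   ] y [ 0.01  -1.    -0.023] q [-1.58  0.86  0.7  -0.01  1.6  -0.02] F [ 0.8 -1.1 -2.2] op 11.236197433133869
```

View pics/tb.png

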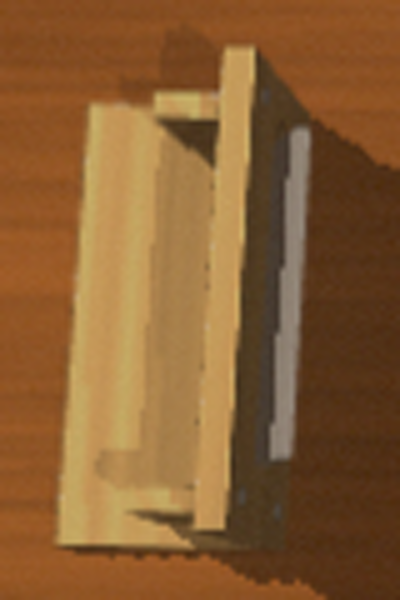

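```bash
python3 - <<'E'
from h import *
f=lambda a,z:onz("top",(a[0]/5+90-.4,a[1]/5+140-.4),z)
for a,b,z in [((255,47),(226,530),145),((222,47),(194,530),145),((310,127),(293,460),124)]:
    p,q=f(a,z),f(b,z);d=p-q;print(np.round(p,1),np.round(q,1),np.round((p+q)/2,1),'len',round(np.linalg.norm(d)),'az',round(np.degrees(np.arctan2(d[1],d[0])),2))
E
```

```text
[647.9 286.8 145. ] [387.7 288.1 145. ] [517.8 287.4 145. ] len 260 az -0.3
[647.7 304.5 145. ] [387.6 304.7 145. ] [517.7 304.6 145. ] len 260 az -0.04
[608.9 259.6 124. ] [426.7 259.8 124. ] [517.8 259.7 124. ] len 182 az -0.07
```

>>> {"method": "send_rows", "body": {"moves": [[-1, -0.1, 1, -0.2, 0], [-1, 0, 1, -0.2, 0], [-1, 0, 1, -0.2, 0], [-1, 0, 1, -0.2, 0], [-1, 0, 1, -0.2, 0], [-1, 0, 1, -0.3, 0], [-1, 0, 1, -0.3, 0], [-1, 0, 1, -0.3, 0], [-1, 0, 1, -0.3, 0], [-1, 0, 1, -0.3, 0]]}}

```text
time: 20.03
tcp_pos: [75.9, -937.9, 246.2]
orientation: [0.012, 1.0, -0.001, -0.001]
force: [0.1, 0.3, -3.9]
opening: 11.2
```

```bash
python3 -c "
from h import *
st()"
```

```text
t 20.0333 tcp [  75.9 -937.9  246.2] z [-0.003 -0.023 -1.   ] y [-0.001 -1.     0.023] q [-1.61  1.08  0.22 -0.    1.81 -0.04] F [ 0.1  0.3 -3.9] op 11.224300924015981
```

>>> {"method": "send_rows", "body": {"moves": [[-1, 0, 1, -0.3, 0], [-1, 0, 1, -0.3, 0], [-1, 0, 1, -0.3, 0], [-1, 0, 1, -0.3, 0], [-1, 0, 1, -0.3, 0], [-1, 0, 1, -0.3, 0], [-1, 0, 1, -0.3, 0], [-1, 0, 0, 0, 0], [-1, 0, 0, 0, 0], [-1, 0, 0, 0, 0]]}}

```text
time: 20.87
tcp_pos: [66.5, -964.1, 275.4]
orientation: [0.068, 0.998, -0.0, 0.002]
force: [-0.2, -0.4, -3.3]
opening: 11.3
```

```bash
python3 -c "
from h import *
st()"
```

```text
t 20.8667 tcp [  66.5 -964.1  275.4] z [ 0.004 -0.135 -0.991] y [-0.001 -0.991  0.135] q [-1.62  1.06  0.22  0.01  1.73 -0.05] F [-0.2 -0.4 -3.3] op 11.300872429864597
```

>>> {"method": "send_rows", "body": {"moves": [[-1, 0, 1, -0.2, 0], [-1, 0, 1, -0.2, 0], [-1, 0, 1, -0.2, 0], [-1, 0, 1, -0.2, 0], [-1, 0, 1, -0.2, 0], [-1, 0, 1, -0.2, 0], [-1, 0, 1, -0.2, 0], [-1, 0, 1, -0.2, 0], [-1, 0, 0, 0, 0], [-1, 0, 0, 0, 0]]}}

```text
time: 21.7
tcp_pos: [57.2, -992.4, 294.1]
orientation: [0.122, 0.993, -0.0, 0.006]
force: [1.6, 0.1, -3.5]
opening: 11.0
```

```bash
python3 -c "
from h import *
st()"
```

```text
t 21.7 tcp [  57.2 -992.4  294.1] z [ 0.011 -0.242 -0.97 ] y [-0.002 -0.97   0.242] q [-1.63  1.04  0.22  0.03  1.64 -0.06] F [ 1.6  0.1 -3.5] op 11.037313253202196
```

>>> {"method": "send_rows", "body": {"moves": [[-1, 0, 1, -0.1, 0], [-1, 0, 1, -0.1, 0], [-1, 0, 0, 0, 0], [-1, 0.3, -0.4, -0.1, 0], [-1, 0.5, -0.7, -0.2, 0], [-1, 0.7, -0.95, -0.3, 0], [-1, 0.82, -0.97, -0.3, 0], [-1, 0.82, -0.97, -0.3, 0], [-1, 0.82, -0.97, -0.3, 0], [-1, 0.82, -0.97, -0.3, 0]]}}

```text
time: 22.53
tcp_pos: [145.0, -874.9, 296.6]
orientation: [0.137, 0.991, -0.005, 0.004]
force: [-0.1, 0.8, -2.9]
opening: 10.9
```

>>> {"method": "send_rows", "body": {"moves": [[-1, 0.82, -0.97, -0.3, 0], [-1, 0.82, -0.97, -0.3, 0], [-1, 0.82, -0.97, -0.3, 0], [-1, 0.82, -0.97, -0.3, 0], [-1, 0.82, -0.97, -0.3, 0], [-1, 0.82, -0.97, -0.3, 0], [-1, 0.82, -0.97, -0.3, 0], [-1, 0.82, -0.97, -0.3, 0], [-1, 0.82, -0.97, -0.3, 0], [-1, 0.82, -0.97, -0.3, 0]]}}

```text
time: 23.37
tcp_pos: [319.3, -662.8, 309.8]
orientation: [0.141, 0.99, -0.006, 0.007]
force: [0.1, -0.1, -2.7]
opening: 11.4
```

```bash
python3 -c "
from h import *
plan([530,-300,320],-90,20,claw=-1)"
```

```text
t 23.3667 tcp [ 319.3 -662.8  309.8] z [ 0.013 -0.279 -0.96 ] y [-0.014 -0.96   0.279] q [-1.24  0.52  1.26 -0.09  1.1   0.37] F [ 0.1 -0.1 -2.7] op 11.383247564953507
turn -0.8 dist [210.7 362.8  10.2]
[[-1, 0.52, -0.87, -0.27, -0.01], [-1, 0.52, -0.87, -0.27, -0.01], [-1, 0.52, -0.87, -0.27, -0.01], [-1, 0.52, -0.87, -0.27, -0.01], [-1, 0.52, -0.87, -0.27, -0.01], [-1, 0.52, -0.87, -0.27, -0.01], [-1, 0.52, -0.87, -0.27, -0.01], [-1, 0.52, -0.87, -0.27, -0.01], [-1, 0.52, -0.87, -0.27, -0.01], [-1, 0.52, -0.87, -0.27, -0.01], [-1, 0.52, -0.87, -0.27, -0.01], [-1, 0.52, -0.87, -0.27, -0.01], [-1, 0.53, -0.87, -0.27, -0.01], [-1, 0.53, -0.87, -0.27, -0.01], [-1, 0.53, -0.87, -0.27, -0.01], [-1, 0.53, -0.87, -0.27, -0.01], [-1, 0.53, -0.87, -0.27, -0.01], [-1, 0.53, -0.86, -0.27, -0.01], [-1, 0.53, -0.86, -0.27, -0.01], [-1, 0.53, -0.86, -0.27, -0.01]]
```

>>> {"method": "send_rows", "body": {"moves": [[-1, 0.55, -0.95, -0.3, 0], [-1, 0.55, -0.95, -0.3, 0], [-1, 0.55, -0.95, -0.3, 0], [-1, 0.55, -0.95, -0.3, 0], [-1, 0.55, -0.95, -0.3, 0], [-1, 0.55, -0.95, -0.3, 0], [-1, 0.55, -0.95, -0.3, 0], [-1, 0.55, -0.95, -0.3, 0], [-1, 0.55, -0.95, -0.3, 0], [-1, 0.55, -0.95, -0.3, 0]]}}

```text
time: 24.2
tcp_pos: [440.9, -454.5, 325.5]
orientation: [0.146, 0.989, -0.007, 0.015]
force: [0.8, 0.2, -4.5]
opening: 11.1
```

>>> {"method": "send_rows", "body": {"moves": [[-1, 0.55, -0.95, -0.3, 0], [-1, 0.55, -0.95, -0.3, 0], [-1, 0.55, -0.95, -0.3, 0], [-1, 0.55, -0.95, -0.3, 0], [-1, 0.55, -0.95, -0.3, 0], [-1, 0.5, -0.95, -0.3, 0], [-1, 0.4, -0.95, -0.3, 0], [-1, 0.3, -0.95, -0.3, 0], [-1, 0.2, -0.95, -0.3, 0], [-1, 0.1, -0.95, -0.3, 0]]}}

```text
time: 25.03
tcp_pos: [538.6, -245.2, 341.4]
orientation: [0.149, 0.988, -0.009, 0.029]
force: [0.2, -0.2, -2.0]
opening: 11.2
```

```bash
python3 -c "
from h import *
plan([518,100,300],-90,20,claw=-1)"
```

```text
t 25.0333 tcp [ 538.6 -245.2  341.4] z [ 0.055 -0.296 -0.954] y [-0.027 -0.955  0.295] q [-0.5   0.32  1.51 -0.26  1.14  1.18] F [ 0.2 -0.2 -2. ] op 11.21854781925999
turn -1.6 dist [-20.6 345.2 -41.4]
[[-1, -0.07, -0.85, -0.16, -0.01], [-1, -0.06, -0.85, -0.16, -0.01], [-1, -0.06, -0.85, -0.16, -0.01], [-1, -0.06, -0.85, -0.16, -0.01], [-1, -0.06, -0.85, -0.16, -0.01], [-1, -0.06, -0.85, -0.16, -0.01], [-1, -0.06, -0.85, -0.16, -0.01], [-1, -0.06, -0.85, -0.16, -0.01], [-1, -0.06, -0.85, -0.16, -0.01], [-1, -0.05, -0.85, -0.16, -0.01], [-1, -0.05, -0.85, -0.16, -0.01], [-1, -0.05, -0.85, -0.16, -0.01], [-1, -0.05, -0.85, -0.16, -0.01], [-1, -0.05, -0.85, -0.16, -0.01], [-1, -0.05, -0.85, -0.16, -0.01], [-1, -0.05, -0.85, -0.16, -0.01], [-1, -0.05, -0.85, -0.16, -0.01], [-1, -0.05, -0.85, -0.16, -0.01], [-1, -0.04, -0.85, -0.16, -0.01], [-1, -0.04, -0.86, -0.16, -0.01]]
```

>>> {"method": "send_rows", "body": {"moves": [[-1, -0.05, -0.7, -0.15, 0], [-1, -0.05, -0.5, -0.1, 0], [-1, -0.05, -0.5, -0.1, 0], [-1, -0.05, -0.5, -0.1, 0], [-1, -0.05, -0.5, -0.1, 0], [-1, -0.05, -0.5, -0.1, 0], [-1, -0.05, -0.5, -0.1, 0], [-1, -0.05, -0.5, -0.1, 0], [-1, -0.05, -0.5, -0.1, 0], [-1, -0.05, -0.5, -0.1, 0]]}}

```text
time: 25.87
tcp_pos: [532.2, -129.8, 333.6]
orientation: [0.149, 0.988, -0.01, 0.035]
force: [-0.6, 0.2, -3.4]
opening: 11.4
```

```bash
python3 -c "
from h import *
plan([518,100,300],-90,20,claw=-1)"
```

```text
t 25.8667 tcp [ 532.2 -129.8  333.6] z [ 0.067 -0.296 -0.953] y [-0.031 -0.955  0.295] q [-0.3   0.28  1.59 -0.29  1.13  1.4 ] F [-0.6  0.2 -3.4] op 11.42881965541013
turn -1.8 dist [-14.2 229.8 -33.6]
[[-1, -0.05, -0.57, -0.09, -0.02], [-1, -0.05, -0.57, -0.09, -0.02], [-1, -0.05, -0.57, -0.09, -0.02], [-1, -0.04, -0.57, -0.09, -0.02], [-1, -0.04, -0.57, -0.09, -0.02], [-1, -0.04, -0.57, -0.09, -0.02], [-1, -0.04, -0.57, -0.09, -0.02], [-1, -0.04, -0.57, -0.09, -0.02], [-1, -0.04, -0.57, -0.09, -0.02], [-1, -0.04, -0.57, -0.09, -0.02], [-1, -0.04, -0.57, -0.09, -0.02], [-1, -0.04, -0.57, -0.09, -0.02], [-1, -0.04, -0.57, -0.09, -0.02], [-1, -0.04, -0.57, -0.09, -0.02], [-1, -0.03, -0.57, -0.09, -0.02], [-1, -0.03, -0.57, -0.09, -0.02], [-1, -0.03, -0.57, -0.09, -0.02], [-1, -0.03, -0.57, -0.09, -0.02], [-1, -0.03, -0.57, -0.09, -0.02], [-1, -0.03, -0.57, -0.09, -0.02]]
```

>>> {"method": "send_rows", "body": {"moves": [[-1, -0.03, -0.6, 0, 0], [-1, -0.03, -0.7, 0, 0], [-1, -0.03, -0.8, 0, 0], [-1, -0.03, -0.9, 0, 0], [-1, -0.03, -0.9, 0, 0], [-1, -0.03, -0.9, 0, 0], [-1, -0.03, -0.9, 0, 0], [-1, -0.03, -0.9, 0, 0], [-1, -0.03, -0.9, 0, 0], [-1, -0.03, -0.9, 0, 0]]}}

```text
time: 26.7
tcp_pos: [532.7, 42.2, 282.4]
orientation: [0.15, 0.988, -0.012, 0.039]
force: [-0.7, 0.1, -3.4]
opening: 11.2
```

>>> {"method": "send_rows", "body": {"moves": [[-1, -0.03, -0.8, 0, 0], [-1, -0.03, -0.7, 0, 0], [-1, -0.03, -0.6, 0, 0], [-1, -0.03, -0.5, 0, 0], [-1, -0.03, -0.4, 0, 0], [-1, 0, -0.3, 0, 0], [-1, 0, -0.2, 0, 0], [-1, 0, 0, 0, 0], [-1, 0, 0, 0, 0], [-1, 0, 0, 0, 0]]}}

```text
time: 27.53
tcp_pos: [532.5, 119.8, 259.1]
orientation: [0.149, 0.988, -0.009, 0.042]
force: [0.2, -0.4, -3.1]
opening: 11.2
```

```bash
cat >> h.py <<'E'
def tri(a,b):
    o1,d1=ray("scene",a);o2,d2=ray("top",b)
    s=np.linalg.lstsq(np.c_[d1,-d2],o2-o1,rcond=None)[0]
    p,q=o1+s[0]*d1,o2+s[1]*d2;return np.round((p+q)/2,1),round(np.linalg.norm(p-q),1)
E
python3 - <<'E'
from h import *
st()
save('scene','s2.png',(230,90,490,270),3)
arm.get_image('top')
for q in('grip','lip','tray','front_edge'):
    a=arm.pinpoint('scene',q);b=arm.pinpoint('top',q)
    print(q,[(np.round(k['at']).tolist(),round(k['conf'],2)) for k in a],[(np.round(k['at']).tolist(),round(k['conf'],2)) for k in b])
    if a and b: print(tri(a[0]['at'],b[0]['at']))
E
```

```text
t 27.5333 tcp [532.5 119.8 259.1] z [ 0.08  -0.296 -0.952] y [-0.031 -0.955  0.294] q [ 0.18  0.41  1.61 -0.35  1.12  1.92] F [ 0.2 -0.4 -3.1] op 11.178712398984702
grip [([327.0, 144.0], 0.61)] [([192.0, 181.0], 0.6)]
(array([531.9, 123.9, 276.8]), np.float64(7.3))
lip [([326.0, 172.0], 0.76), ([165.0, 266.0], 0.55), ([288.0, 179.0], 0.19)] [([196.0, 185.0], 0.73)]
(array([538.6, 128.1, 196.8]), np.float64(1.5))
tray [([288.0, 180.0], 0.55)] [([235.0, 188.0], 0.79)]
(array([539.6,  30.5, 156.8]), np.float64(2.5))
front_edge [([267.0, 174.0], 0.79)] [([254.0, 188.0], 0.72)]
(array([537.3, -21.8, 171.1]), np.float64(0.7))
```

View pics/s2.png

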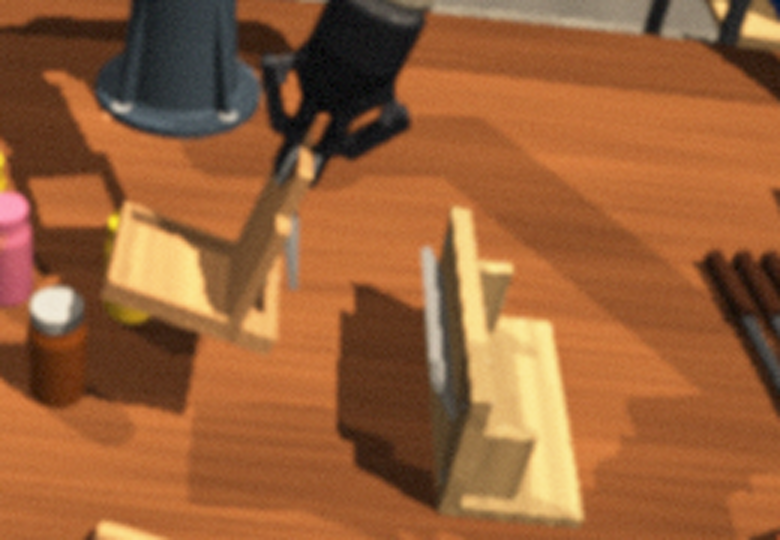

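```bash
python3 -c "
from h import *
plan([519,225,211],-90,10,claw=-1)"
```

```text
t 28.0333 tcp [532.3 120.  259. ] z [ 0.08  -0.295 -0.952] y [-0.031 -0.955  0.294] q [ 0.18  0.41  1.61 -0.34  1.12  1.92] F [ 0.2 -0.9 -3.2] op 11.527091965367747
turn -1.8 dist [-13.3 105.  -48. ]
[[-1, -0.09, -0.57, 0.07, -0.03], [-1, -0.09, -0.57, 0.07, -0.03], [-1, -0.09, -0.57, 0.07, -0.03], [-1, -0.08, -0.57, 0.07, -0.03], [-1, -0.08, -0.57, 0.07, -0.03], [-1, -0.08, -0.57, 0.07, -0.03], [-1, -0.08, -0.57, 0.07, -0.03], [-1, -0.08, -0.57, 0.07, -0.03], [-1, -0.08, -0.57, 0.07, -0.03], [-1, -0.07, -0.57, 0.07, -0.03]]
```

>>> {"method": "send_rows", "body": {"moves": [[-1, -0.12, -0.7, 0.09, -0.04], [-1, -0.12, -0.8, 0.09, -0.04], [-1, -0.12, -0.8, 0.09, -0.04], [-1, -0.12, -0.8, 0.09, -0.04], [-1, -0.12, -0.7, 0.09, -0.04], [-1, -0.1, -0.6, 0.07, -0.03], [-1, -0.1, -0.5, 0.05, -0.03], [-1, -0.05, -0.3, 0.03, 0], [-1, 0, -0.1, 0, 0], [-1, 0, 0, 0, 0]]}}

```text
time: 28.87
tcp_pos: [517.2, 227.0, 210.6]
orientation: [0.149, 0.988, 0.005, 0.04]
force: [-0.3, 0.4, -3.3]
opening: 11.1
```

```bash
python3 - <<'E'
from h import *
plan([519,264,208],-90,10,claw=-1)
arm.get_image('top');arm.get_image('scene')
for q in('lip','cleat_edge','grip','front_edge'):
    a=arm.pinpoint('scene',q);b=arm.pinpoint('top',q)
    if a and b: print(q,tri(a[0]['at'],b[0]['at']),a[0]['conf'],b[0]['conf'])
E
```

```text
t 28.8667 tcp [517.2 227.  210.6] z [ 0.081 -0.294 -0.952] y [-0.002 -0.956  0.295] q [ 0.38  0.52  1.57 -0.34  1.11  2.1 ] F [-0.3  0.4 -3.3] op 11.127680709774236
turn -0.1 dist [ 1.8 37.  -2.6]
[[-1, 0.01, -0.18, -0.04, -0.0], [-1, 0.01, -0.18, -0.04, -0.0], [-1, 0.01, -0.18, -0.04, -0.0], [-1, 0.01, -0.18, -0.04, -0.0], [-1, 0.01, -0.18, -0.04, -0.0], [-1, 0.01, -0.18, -0.04, -0.0], [-1, 0.01, -0.18, -0.04, -0.0], [-1, 0.01, -0.18, -0.04, -0.0], [-1, 0.01, -0.18, -0.04, -0.0], [-1, 0.01, -0.18, -0.04, -0.0]]
lip (array([519. , 234.8, 143.3]), np.float64(0.9)) 0.93 0.74
cleat_edge (array([518. , 270.9, 124.5]), np.float64(1.7)) 0.59 0.72
grip (array([514.4, 234.6, 226.4]), np.float64(10.4)) 0.86 0.8
front_edge (array([518.2,  81.2, 122.1]), np.float64(3.4)) 0.75 0.78
```

>>> {"method": "send_rows", "body": {"moves": [[-1, 0, -0.2, -0.05, 0], [-1, 0, -0.3, -0.06, 0], [-1, 0, -0.3, -0.06, 0], [-1, 0, -0.3, -0.06, 0], [-1, 0, -0.3, -0.06, 0], [-1, 0, -0.2, -0.05, 0], [-1, 0, -0.2, -0.04, 0], [-1, 0, -0.1, -0.02, 0], [-1, 0, 0, 0, 0], [-1, 0, 0, 0, 0]]}}

```text
time: 30.2
tcp_pos: [517.1, 269.0, 207.2]
orientation: [0.15, 0.988, 0.005, 0.041]
force: [0.5, -1.1, -2.9]
opening: 11.6
```

```bash
python3 - <<'E'
from h import *
st()
save('scene','s3.png',(310,120,440,250),4)
for c in('scene','top'):
  arm.get_image(c)
L={}
for q in('lip','cleat_edge','grip','front_edge'):
    a=arm.pinpoint('scene',q);b=arm.pinpoint('top',q)
    if a and b: print(q,tri(a[0]['at'],b[0]['at']),a[0]['conf'],b[0]['conf'])
E
```

```text
t 30.2 tcp [517.1 269.  207.2] z [ 0.082 -0.296 -0.952] y [-0.003 -0.955  0.296] q [ 0.44  0.55  1.51 -0.34  1.15  2.15] F [ 0.5 -1.1 -2.9] op 11.564617233734705
lip (array([517.1, 277. , 135.8]), np.float64(1.1)) 0.85 0.64
cleat_edge (array([512.4, 268.8, 120.7]), np.float64(1.5)) 0.71 0.58
grip (array([555.7, 298.3,  35. ]), np.float64(40.6)) 0.74 0.78
front_edge (array([528.8, 126.4, 124.9]), np.float64(8.2)) 0.79 0.57
```

View pics/s3.png

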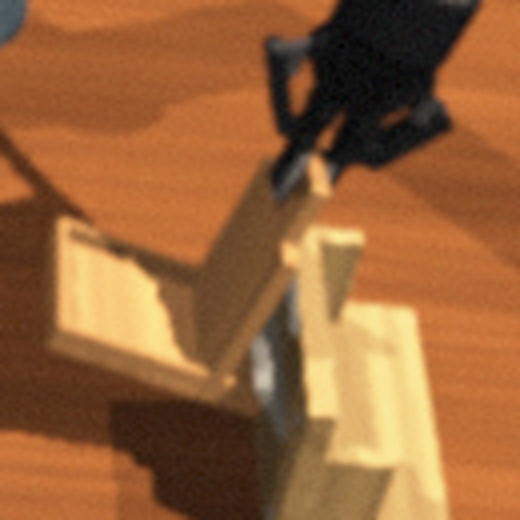

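>>> {"method": "send_rows", "body": {"moves": [[-1, -0.01, -0.03, 0.1, 0], [-1, -0.01, -0.03, 0.1, 0], [-1, -0.01, -0.03, 0.1, 0], [-1, -0.01, -0.03, 0.1, 0], [-1, -0.01, -0.03, 0.1, 0], [-1, -0.01, -0.03, 0.1, 0], [-1, -0.01, -0.03, 0.1, 0], [-1, -0.01, -0.03, 0.1, 0], [-1, 0, 0, 0, 0], [-1, 0, 0, 0, 0]]}}

```text
time: 31.58
tcp_pos: [516.3, 268.9, 188.1]
orientation: [0.149, 0.988, 0.005, 0.04]
force: [-0.5, -0.9, -3.5]
opening: 11.1
```

```bash
python3 - <<'E'
from h import *
st()
for c in('scene','top'):
  arm.get_image(c)
for q in('lip','front_edge'):
    a=arm.pinpoint('scene',q);b=arm.pinpoint('top',q)
    if a and b: print(q,tri(a[0]['at'],b[0]['at']),a[0]['conf'],b[0]['conf'])
E
```

```text
t 31.5833 tcp [516.3 268.9 188.1] z [ 0.08  -0.295 -0.952] y [-0.003 -0.955  0.296] q [ 0.44  0.57  1.53 -0.34  1.12  2.17] F [-0.5 -0.9 -3.5] op 11.114987889317247
lip (array([518.8, 271.8, 121.1]), np.float64(3.5)) 0.68 0.58
front_edge (array([523.3, 127.6, 100.6]), np.float64(3.6)) 0.94 0.78
```

>>> {"method": "send_rows", "body": {"moves": [[-1, 0, -0.05, 0.08, 0], [-1, 0, -0.05, 0.08, 0], [-1, 0, -0.05, 0.08, 0], [-1, 0, -0.05, 0.08, 0], [-1, 0, -0.05, 0.08, 0], [-1, 0, -0.04, 0.06, 0], [-1, 0, 0, 0, 0], [-1, 0, 0, 0, 0], [-1, 0, 0, 0, 0], [-1, 0, 0, 0, 0]]}}

```text
time: 32.72
tcp_pos: [517.2, 269.7, 178.0]
orientation: [0.152, 0.988, 0.004, 0.04]
force: [0.3, -2.2, -1.9]
opening: 11.3
```

```bash
python3 - <<'E'
from h import *
st()
E
```

```text
t 32.7167 tcp [517.2 269.7 178. ] z [ 0.08  -0.3   -0.951] y [-0.005 -0.954  0.3  ] q [ 0.45  0.59  1.54 -0.35  1.1   2.18] F [ 0.3 -2.2 -1.9] op 11.31509031617209
```

>>> {"method": "send_rows", "body": {"moves": [[-0.7, 0, 0, 0.05, 0], [-0.68, 0, 0, 0, 0], [-0.66, 0, 0, 0, 0], [-0.64, 0, 0, 0, 0], [-0.62, 0, 0, 0, 0], [-0.6, 0, 0, 0, 0], [-0.58, 0, 0, 0, 0], [-0.56, 0, 0, 0, 0], [-0.56, 0, 0, 0, 0], [-0.56, 0, 0, 0, 0]]}}

```text
time: 33.55
tcp_pos: [519.6, 271.1, 178.8]
orientation: [0.15, 0.988, 0.005, 0.043]
force: [-0.1, -0.8, -0.5]
opening: 18.8
```

```bash
python3 - <<'E'
from h import *
st()
for c in('scene','top'):
  arm.get_image(c)
for q in('lip','front_edge','grip'):
    a=arm.pinpoint('scene',q);b=arm.pinpoint('top',q)
    if a and b: print(q,tri(a[0]['at'],b[0]['at']),a[0]['conf'],b[0]['conf'])
plan([517,249,178])
E
```

```text
t 33.55 tcp [519.6 271.1 178.8] z [ 0.087 -0.296 -0.951] y [-0.004 -0.955  0.297] q [ 0.45  0.59  1.53 -0.35  1.1   2.18] F [-0.1 -0.8 -0.5] op 18.77685447812121
lip (array([526.6, 277.1,  97.1]), np.float64(6.3)) 0.71 0.9
front_edge (array([524.7, 127.6,  85.2]), np.float64(1.5)) 0.72 0.82
grip (array([521.8, 274.3, 185.2]), np.float64(3.1)) 0.93 0.83
t 33.95 tcp [519.6 271.1 178.8] z [ 0.087 -0.296 -0.951] y [-0.004 -0.955  0.297] q [ 0.45  0.59  1.53 -0.35  1.1   2.18] F [-0.5 -1.5 -0.2] op 18.79706460860798
turn 0 dist [ -2.6 -22.1  -0.8]
[[1, -0.02, 0.1, 0.04, 0.0], [1, -0.02, 0.1, 0.04, 0.0], [1, -0.02, 0.1, 0.04, 0.0], [1, -0.02, 0.1, 0.04, 0.0], [1, -0.02, 0.1, 0.04, 0.0], [1, -0.02, 0.1, 0.04, 0.0], [1, -0.02, 0.1, 0.04, 0.0], [1, -0.02, 0.1, 0.04, 0.0], [1, -0.02, 0.1, 0.04, 0.0], [1, -0.02, 0.1, 0.04, 0.0]]
```

>>> {"method": "send_rows", "body": {"moves": [[-0.54, 0, 0.1, 0.04, 0], [-0.53, 0, 0.1, 0.04, 0], [-0.52, 0, 0.1, 0.04, 0], [-0.5, 0, 0.1, 0.04, 0], [-0.5, 0, 0.1, 0.04, 0], [-0.48, 0, 0.1, 0.04, 0], [-0.48, 0, 0.1, 0.04, 0], [-0.46, 0, 0.1, 0.04, 0], [-0.46, 0, 0.1, 0.04, 0], [-0.46, 0, 0, 0, 0]]}}

```text
time: 34.78
tcp_pos: [520.1, 250.2, 177.2]
orientation: [0.149, 0.988, 0.005, 0.043]
force: [0.2, -0.2, 0.0]
opening: 22.9
```

```bash
python3 - <<'E'
from h import *
st()
for c in('scene','top'):
  arm.get_image(c)
for q in('lip','front_edge','grip','tray'):
    a=arm.pinpoint('scene',q);b=arm.pinpoint('top',q)
    if a and b: print(q,tri(a[0]['at'],b[0]['at']),a[0]['conf'],b[0]['conf'])
E
```

```text
t 34.7833 tcp [520.1 250.2 177.2] z [ 0.087 -0.295 -0.952] y [-0.004 -0.955  0.296] q [ 0.41  0.58  1.57 -0.36  1.07  2.16] F [ 0.2 -0.2  0. ] op 22.941241129466732
lip (array([518.6, 281. ,  94.8]), np.float64(0.3)) 0.98 0.58
front_edge (array([522.2, 135.7,  39.3]), np.float64(13.8)) 0.9 0.81
grip (array([521.4, 256.2, 180.1]), np.float64(8.0)) 0.95 0.92
tray (array([687.9, -29.9, 278.7]), np.float64(390.4)) 0.61 0.73
```

>>> {"method": "send_rows", "body": {"moves": [[-0.3, 0, 0, 0, 0], [-0.1, 0, 0, 0, 0], [0, 0, 0, 0, 0], [0, 0, 0, 0, 0], [0, 0, 0.1, -0.2, 0], [0, 0.03, 0.17, -0.48, 0], [0, 0.05, 0.24, -0.76, 0], [0, 0.06, 0.27, -0.86, 0], [0, 0.06, 0.27, -0.86, 0], [0, 0.06, 0.27, -0.86, 0]]}}

```text
time: 36.12
tcp_pos: [515.4, 247.8, 263.4]
orientation: [0.151, 0.988, 0.006, 0.038]
force: [0.0, 0.4, -0.3]
opening: 42.9
```

```bash
python3 - <<'E'
from h import *
st()
save('scene','s4.png',(230,100,450,270),3)
for c in('scene','top'):
  arm.get_image(c)
for q in('lip','front_edge','grip','tray','cleat_edge'):
    a=arm.pinpoint('scene',q);b=arm.pinpoint('top',q)
    if a and b: print(q,tri(a[0]['at'],b[0]['at']),a[0]['conf'],b[0]['conf'])
# predicted scene px of home points, board origin
O=np.array([520,287,0])
H=lambda x,z:[520,287-32+x,40+z]
for n,x,z in(('front',-118,0),('grip',-6,147),('tray',-62,8)): print(n,proj('scene',H(x,z)).round(1),proj('top',H(x,z)).round(1),[arm.pinpoint(c,{'front':'front_edge'}.get(n,n))[0]['at'] for c in('scene','top')])
r=arm.pinpoint('scene','jar');t=arm.pinpoint('top','jar')
print([np.round(onz('scene',k['at'],0)).tolist() for k in r],[np.round(onz('top',k['at'],0)).tolist() for k in t])
E
```

```text
t 36.1167 tcp [515.4 247.8 263.4] z [ 0.077 -0.299 -0.951] y [-0.001 -0.954  0.3  ] q [ 0.41  0.47  1.49 -0.33  1.25  2.09] F [ 0.   0.4 -0.3] op 42.85307788682188
lip (array([513.8, 274.5,  94.5]), np.float64(3.5)) 0.89 0.7
front_edge (array([514.8, 136.6,  60.1]), np.float64(1.3)) 0.8 0.8
grip (array([523.7, 257.9, 180.6]), np.float64(1.7)) 0.7 0.76
tray (array([529.5, 194.4,  66.7]), np.float64(2.8)) 0.88 0.59
front [[323.1 211.4]] [[199.  202.7]] [[324.1, 204.9], [198.5, 203.3]]
grip [[372.7 174.8]] [[149.1 192.7]] [[375.4, 178.0], [145.9, 191.7]]
tray [[343.5 211.3]] [[179. 202.]] [[345.5, 208.9], [178.1, 197.6]]
[[422.0, -30.0, 0.0], [535.0, -69.0, 0.0], [404.0, -138.0, 0.0], [318.0, -186.0, -0.0], [467.0, 143.0, 0.0]] [[337.0, -188.0, 0.0], [410.0, -139.0, 0.0], [409.0, -14.0, 0.0], [538.0, -70.0, 0.0]]
```

View pics/s4.png

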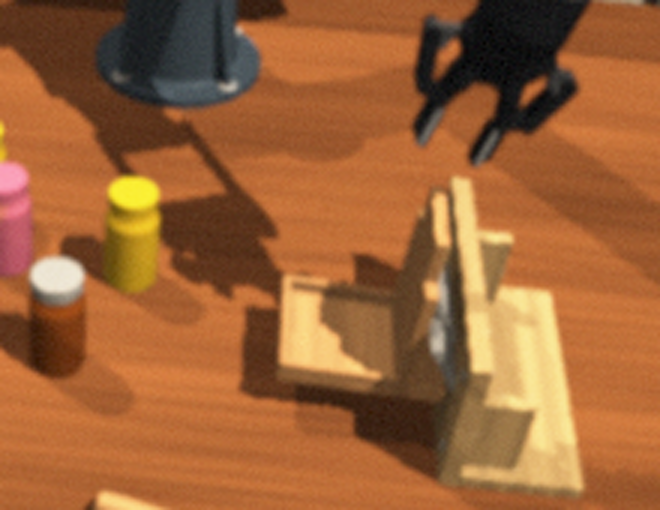

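```bash
cat > ov.py <<'E'
from h import *
def pts(x0,a,lz=0,dy=0):
    # shelf corners; tilt a about lip at home
    c,s=np.cos(np.radians(a)),np.sin(np.radians(a))
    def P(x,y,z):
        X,Z=x-24,z-65
        return [x0+y*-1, 287-8+dy+X*c+Z*s, 105+lz-X*s+Z*c]
    seg=[]
    def poly(l,close=True):
        for i in range(len(l)-(0 if close else 1)): seg.append((P(*l[i]),P(*l[(i+1)%len(l)])))
    poly([(-118,-60,0),(-118,60,0),(32,60,0),(32,-60,0)]);poly([(-118,-60,20),(-118,60,20),(-12,60,20),(-12,-60,20)])
    poly([(-12,-40,165),(-12,40,165),(0,40,165),(0,-40,165)]);poly([(-12,-60,122),(0,-60,122),(0,-60,0)],False);poly([(-12,-40,165),(-12,-40,122),(-12,-60,122),(-12,-60,20)],False)
    return seg
def draw(cam,crop,s,a,x0=518):
    im=cv2.resize(arm.get_image(cam)[crop[1]:crop[3],crop[0]:crop[2],::-1],None,fx=s,fy=s,interpolation=cv2.INTER_CUBIC)
    raw=im.copy()
    for p,q in pts(x0,a):
        u=(proj(cam,[p,q])-[crop[0],crop[1]]+.5)*s
        cv2.line(im,tuple(map(int,u[0])),tuple(map(int,u[1])),(255,0,255),1,cv2.LINE_AA)
    return raw,im
E
python3 - <<'E'
from ov import *
crop=(315,155,435,270)
raw,im0=draw('scene',crop,3.3,0)
cv2.imwrite('pics/o1.png',np.hstack([raw,im0]))
E
```

```text
(no output)
```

View pics/o1.png

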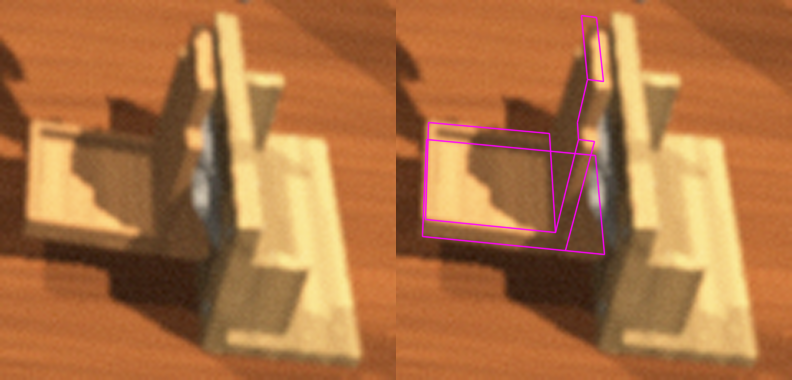

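```bash
python3 - <<'E'
from ov import *
st()
_,a=draw('wrist',(0,0,512,384),1.0,0)
_,b=draw('top',(130,160,215,230),3.4,0)
b=cv2.copyMakeBorder(b,0,384-b.shape[0],0,0,cv2.BORDER_CONSTANT)
cv2.imwrite('pics/o2.png',np.hstack([a,b])[:,:800])
E
```

```text
t 37.2167 tcp [515.6 247.9 261.9] z [ 0.077 -0.299 -0.951] y [-0.001 -0.954  0.3  ] q [ 0.41  0.47  1.49 -0.33  1.25  2.09] F [0.7 0.3 1.3] op 42.74374287136499
```

View pics/o2.png

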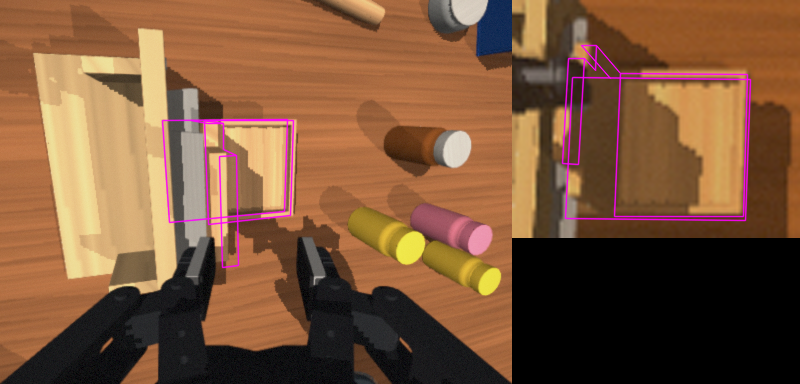

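>>> {"method": "send_rows", "body": {"moves": [[-1, 0, 0, 0, 0], [-1, 0, 0, 0, 0], [-1, 0, 0, 0, 0], [-1, -0.02, -0.2, 0.4, 0], [-1, -0.02, -0.2, 0.4, 0], [-1, -0.02, -0.2, 0.4, 0], [-1, -0.02, -0.2, 0.35, 0], [-1, -0.02, -0.1, 0.25, 0], [-1, 0, -0.1, 0.15, 0], [-1, 0, 0, 0, 0]]}}

```text
time: 38.15
tcp_pos: [515.9, 255.9, 212.6]
orientation: [0.152, 0.988, 0.006, 0.037]
force: [0.7, -0.9, -0.7]
opening: -0.1
```

```bash
python3 -c "
from h import *
st()"
```

```text
t 38.15 tcp [515.9 255.9 212.6] z [ 0.075 -0.299 -0.951] y [ 0.    -0.954  0.3  ] q [ 0.42  0.54  1.53 -0.34  1.16  2.13] F [ 0.7 -0.9 -0.7] op -0.07951900276186252
```

>>> {"method": "send_rows", "body": {"moves": [[-1, 0, -0.02, 0.12, 0], [-1, 0, -0.02, 0.12, 0], [-1, 0, -0.02, 0.12, 0], [-1, 0, -0.02, 0.12, 0], [-1, 0, 0, 0.12, 0], [-1, 0, 0, 0.12, 0], [-1, 0, 0, 0.12, 0], [-1, 0, 0, 0.12, 0], [-1, 0, 0, 0.12, 0], [-1, 0, 0, 0.12, 0]]}}

```text
time: 38.98
tcp_pos: [517.2, 254.7, 203.2]
orientation: [0.149, 0.988, 0.003, 0.041]
force: [-4.7, 2.2, 10.2]
opening: 0.1
```

```bash
python3 -c "
from h import *
st()"
```

```text
t 38.9833 tcp [517.2 254.7 203.2] z [ 0.083 -0.294 -0.952] y [-0.006 -0.956  0.294] q [ 0.42  0.54  1.54 -0.34  1.13  2.14] F [-4.7  2.2 10.2] op 0.09760057183075421
```

>>> {"method": "send_rows", "body": {"moves": [[-1, 0, 0.1, 0.2, 0], [-1, 0, 0.1, 0.25, 0], [-1, 0, 0.1, 0.25, 0], [-1, 0, 0.1, 0.2, 0], [-1, 0, 0, -0.1, 0], [-1, 0, 0.1, -0.3, 0], [-1, 0, 0.15, -0.5, 0], [-1, 0, 0.2, -0.7, 0], [-1, 0, 0.25, -0.7, 0], [-1, 0, 0, -0.3, 0]]}}

```text
time: 39.82
tcp_pos: [511.7, 254.3, 261.4]
orientation: [0.137, 0.989, -0.0, 0.048]
force: [-1.2, 0.3, 0.4]
opening: 0.3
```

```bash
python3 - <<'E'
from ov import *
st()
_,a=draw('wrist',(0,0,512,384),1.0,0,520)
_,b=draw('scene',(315,155,400,270),3.3,0,520)
cv2.imwrite('pics/o3.png',np.hstack([a,cv2.resize(b,None,fx=1,fy=1)[:384]]) if b.shape[0]==384 else np.hstack([cv2.copyMakeBorder(a,0,max(0,b.shape[0]-384),0,0,cv2.BORDER_CONSTANT),cv2.copyMakeBorder(b,0,max(0,384-b.shape[0]),0,0,cv2.BORDER_CONSTANT)]))
for c in('scene','top','wrist'):
  for q in('front_edge','grip','tray','lip'):
    k=arm.pinpoint(c,q)
    X={'front_edge':(-118,0),'grip':(-6,147),'tray':(-62,8),'lip':(24,65)}[q]
    print(c,q,[(np.round(i['at'],1).tolist(),round(i['conf'],2)) for i in k[:2]],proj(c,[520,255+X[0],40+X[1]]).round(1))
E
```

```text
t 39.8167 tcp [511.7 254.3 261.4] z [ 0.095 -0.271 -0.958] y [-0.013 -0.963  0.271] q [ 0.42  0.46  1.51 -0.31  1.22  2.1 ] F [-1.2  0.3  0.4] op 0.2857255483772603
scene front_edge [([326.9, 208.6], 0.6), ([307.4, 287.3], 0.22)] [[323.1 211.4]]
scene grip [([374.9, 178.1], 0.59)] [[372.7 174.8]]
scene tray [([345.1, 213.0], 0.86), ([163.9, 270.3], 0.62)] [[343.5 211.3]]
scene lip [([376.1, 200.6], 0.61)] [[378.1 199.3]]
top front_edge [([199.5, 201.5], 0.95)] [[199.  202.7]]
top grip [([143.1, 191.1], 0.62)] [[149.1 192.7]]
top tray [([178.4, 200.2], 0.91)] [[179. 202.]]
top lip [([146.4, 197.6], 0.62), ([153.7, 202.8], 0.46)] [[144.3 198.3]]
wrist front_edge [([297.9, 163.8], 0.91)] [[296.8 164. ]]
wrist grip [([227.3, 198.7], 0.69)] [[235.7 198.9]]
wrist tray [([256.6, 168.7], 0.91)] [[256.8 167.3]]
wrist lip [([189.2, 182.3], 0.58)] [[187.6 180.8]]
```

View pics/o3.png

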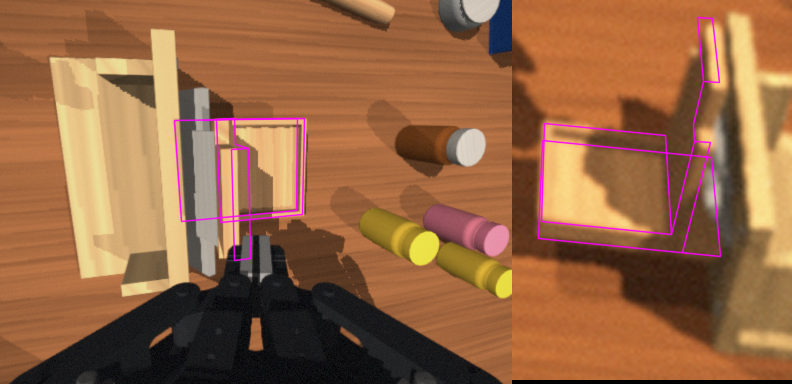

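```bash
python3 - <<'E'
from h import *
from scipy.optimize import least_squares
from collections import defaultdict
X={'front_edge':(-118,0,0),'grip':(-6,0,147),'tray':(-62,0,8),'lip':(24,0,65),'shelf':(0,0,0)}
obs=[]
for c in('scene','top','wrist'):
  arm.get_image(c)
  for q in X:
    k=arm.pinpoint(c,q)
    if k and k[0]['conf']>.5: obs.append((c,q,k[0]['at']))
  k=arm.pinpoint(c,'cleat_edge')
  if k: print(c,'cleat',np.round(k[0]['at'],1),proj(c,[518,267,126]).round(1))
def res(p,out=False):
    Rm=R.from_euler('zyx',[np.pi/2+p[3],p[4],p[5]]).as_matrix()
    r=[]
    for c,q,a in obs:
        d=proj(c,Rm@np.array(X[q])+p[:3])[0]-a
        if out: print(c,q,np.round(d,1))
        r+=list(d*{'scene':1,'top':1,'wrist':.6}[c])
    return np.array(r+[p[5]*20])
s=least_squares(res,[520,255,40,0,0,0],loss='soft_l1');print(np.round(s.x[:3],1),'yaw,pitch,roll',np.degrees(s.x[3:]).round(1));res(s.x,True)
E
```

```text
scene cleat [375.1 193.2] [[375.1 192.6]]
top cleat [146.2 198.2] [[147.1 197.6]]
[519.6 251.4  34.4] yaw,pitch,roll [ 0.   0.1 -3.6]
scene front_edge [-2.   3.7]
scene grip [-0.2 -3. ]
scene tray [-2.2  1.9]
scene lip [ 0.8 -0.1]
scene shelf [ 1.6 -3.7]
top front_edge [0.3 0.9]
top grip [3.5 0.2]
top tray [ 0.6 -0.3]
top lip [-0.8 -1.5]
top shelf [ 0.6 -0.1]
wrist front_edge [1.1 1.3]
wrist grip [-1.4 -0.1]
wrist tray [ 0.3 -1.7]
wrist lip [-0.5 -0.4]
wrist shelf [-2.6  4.1]
```

```bash
python3 - <<'E'
from h import *
plan([519,139,250],-90,8,claw=-1)
E
```

```text
t 41.5667 tcp [510.9 254.6 259.2] z [ 0.092 -0.271 -0.958] y [-0.012 -0.963  0.271] q [ 0.42  0.46  1.51 -0.31  1.21  2.1 ] F [ 0.5  0.5 -0.1] op 0.4156936075897483
turn -0.7 dist [   8.1 -115.6   -9.2]
[[-1, 0.04, 0.68, 0.26, -0.01], [-1, 0.03, 0.68, 0.26, -0.01], [-1, 0.03, 0.68, 0.26, -0.01], [-1, 0.03, 0.68, 0.26, -0.01], [-1, 0.03, 0.68, 0.26, -0.01], [-1, 0.03, 0.68, 0.26, -0.01], [-1, 0.03, 0.68, 0.26, -0.01], [-1, 0.03, 0.68, 0.26, -0.01]]
```

>>> {"method": "send_rows", "body": {"moves": [[-1, 0.04, 0.9, 0.3, 0], [-1, 0.04, 0.95, 0.35, 0], [-1, 0.04, 0.95, 0.35, 0], [-1, 0.04, 0.95, 0.35, 0], [-1, 0.03, 0.9, 0.35, 0], [-1, 0, 0.5, 0.5, 0], [-1, -0.05, 0, 0.8, 0], [-1, -0.07, -0.25, 0.95, 0], [-1, -0.07, -0.25, 0.95, 0], [-1, -0.07, -0.25, 0.95, 0]]}}

```text
time: 42.4
tcp_pos: [525.4, 134.7, 173.9]
orientation: [0.135, 0.989, 0.0, 0.055]
force: [0.4, 0.1, 0.1]
opening: 0.0
```

```bash
python3 - <<'E'
from h import *
plan([519,140,75],-90,8,claw=-1)
E
```

```text
t 42.4 tcp [525.4 134.7 173.9] z [ 0.109 -0.267 -0.957] y [-0.014 -0.964  0.267] q [ 0.2   0.51  1.72 -0.37  0.89  2.  ] F [0.4 0.1 0.1] op 0.030383208089223252
turn -0.9 dist [ -6.4   5.3 -98.9]
[[-1, -0.11, -0.2, 0.58, -0.02], [-1, -0.11, -0.2, 0.58, -0.02], [-1, -0.11, -0.2, 0.58, -0.02], [-1, -0.11, -0.2, 0.58, -0.02], [-1, -0.1, -0.2, 0.58, -0.02], [-1, -0.1, -0.2, 0.58, -0.02], [-1, -0.1, -0.2, 0.58, -0.02], [-1, -0.1, -0.2, 0.58, -0.02]]
```

>>> {"method": "send_rows", "body": {"moves": [[-1, -0.15, -0.25, 0.75, 0], [-1, -0.15, -0.25, 0.75, 0], [-1, -0.15, -0.25, 0.75, 0], [-1, -0.1, -0.25, 0.7, 0], [-1, -0.1, -0.2, 0.6, 0], [-1, -0.05, -0.1, 0.4, 0], [-1, 0, -0.05, 0.2, 0], [-1, 0, -0.03, 0.1, 0], [-1, 0, -0.03, 0.1, 0], [-1, 0, -0.03, 0.1, 0]]}}

```text
time: 43.23
tcp_pos: [522.2, 137.8, 72.6]
orientation: [0.135, 0.989, -0.0, 0.054]
force: [0.1, 0.4, -0.1]
opening: -0.1
```

```bash
python3 - <<'E'
from h import *
st()
E
```

```text
t 43.2333 tcp [522.2 137.8  72.6] z [ 0.107 -0.268 -0.958] y [-0.015 -0.963  0.268] q [ 0.21  0.68  1.79 -0.47  0.68  2.15] F [ 0.1  0.4 -0.1] op -0.13554345245300606
```

>>> {"method": "send_rows", "body": {"moves": [[-1, 0, -0.03, 0.12, 0], [-1, 0, -0.03, 0.12, 0], [-1, 0, -0.03, 0.12, 0], [-1, 0, -0.03, 0.12, 0], [-1, 0, -0.03, 0.12, 0], [-1, 0, -0.03, 0.12, 0], [-1, 0, -0.03, 0.12, 0], [-1, 0, -0.03, 0.12, 0], [-1, 0, -0.03, 0.12, 0], [-1, 0, -0.03, 0.12, 0]]}}

```text
time: 44.07
tcp_pos: [525.1, 137.8, 63.4]
orientation: [0.139, 0.989, -0.001, 0.059]
force: [-4.5, 2.1, 17.7]
opening: -0.3
```

```bash
python3 - <<'E'
from h import *
st()
E
```

```text
t 44.0667 tcp [525.1 137.8  63.4] z [ 0.117 -0.275 -0.954] y [-0.019 -0.961  0.275] q [ 0.21  0.69  1.79 -0.5   0.66  2.18] F [-4.5  2.1 17.7] op -0.2646172891975974
```

>>> {"method": "send_rows", "body": {"moves": [[-1, 0.06, 0.15, -0.5, 0], [-1, 0.1, 0.27, -0.9, 0], [-1, 0.1, 0.4, -0.7, 0], [1, 0.1, 0.94, -0.1, 0], [1, 0.1, 0.94, -0.1, 0], [1, 0.1, 0.94, -0.1, 0], [1, 0.1, 0.94, -0.1, 0], [1, 0.1, 0.94, -0.1, 0], [1, 0.1, 0.94, -0.1, 0], [1, 0.1, 0.94, -0.1, 0]]}}

```text
time: 44.9
tcp_pos: [536.0, 10.4, 166.9]
orientation: [0.138, 0.988, 0.003, 0.062]
force: [0.3, -0.4, -0.9]
opening: 83.1
```

>>> {"method": "send_rows", "body": {"moves": [[1, 0.05, 0.94, -0.1, 0], [1, 0.05, 0.9, -0.1, 0], [1, 0, 0.5, -0.1, 0], [1, 0, 0, 0, -1], [1, 0, 0, 0, -1], [1, 0, 0, 0, -1], [1, 0, 0, 0, -1], [1, 0, 0, 0, -1], [1, 0, 0, 0, -1], [1, 0, 0, 0, -1]]}}

```text
time: 45.73
tcp_pos: [538.3, -41.2, 192.2]
orientation: [0.154, 0.917, 0.368, 0.009]
force: [-0.6, -0.3, 0.0]
opening: 85.2
```

>>> {"method": "send_rows", "body": {"moves": [[1, 0, 0, 0, -1], [1, 0, 0, 0, -1], [1, 0, 0, 0, -1], [1, 0, 0, 0, -1], [1, 0, 0, 0, -1], [1, 0, 0, 0, -1], [1, 0, 0, 0, -1], [1, 0, 0, 0, -1], [1, 0, 0, 0, -1], [1, 0, 0, 0, -0.4]]}}

```text
time: 46.57
tcp_pos: [537.8, -41.6, 194.4]
orientation: [0.139, 0.614, 0.774, -0.067]
force: [0.1, 0.1, 0.2]
opening: 85.3
```

```bash
python3 - <<'E'
from h import *
plan([538,-70,110],10,10)
for c,z in(('scene',0),('wrist',0)):
  arm.get_image(c)
  print(c,[(np.round(onz(c,k['at'],z)).tolist(),round(k['conf'],2)) for k in arm.pinpoint(c,'jar')])
X={'front_edge':(-118,0,0),'grip':(-6,0,147),'tray':(-62,0,8)}
for q in X:
  k=arm.pinpoint('scene',q)
  if k: print(q,np.round(k[0]['at'],1),proj('scene',[520,255+X[q][0],40+X[q][2]]).round(1))
E
```

```text
t 46.5667 tcp [537.8 -41.6 194.4] z [ 0.133 -0.275 -0.952] y [0.969 0.238 0.066] q [-0.14  0.44  1.8  -0.37  0.77 -0.12] F [0.1 0.1 0.2] op 85.34874595002762
turn 3.8 dist [  0.2 -28.4 -84.4]
[[1, -0.01, -0.06, 0.44, 0.06], [1, -0.01, -0.06, 0.44, 0.06], [1, -0.01, -0.06, 0.44, 0.06], [1, -0.01, -0.06, 0.44, 0.06], [1, -0.01, -0.06, 0.44, 0.06], [1, -0.01, -0.06, 0.44, 0.06], [1, -0.01, -0.06, 0.44, 0.06], [1, -0.01, -0.06, 0.44, 0.06], [1, -0.01, -0.06, 0.44, 0.06], [1, -0.01, -0.06, 0.44, 0.06]]
scene [([348.0, -180.0, 0.0], 0.82), ([420.0, -27.0, 0.0], 0.7), ([526.0, -67.0, 0.0], 0.69), ([402.0, -147.0, 0.0], 0.58)]
wrist [([413.0, -14.0, 0.0], 0.87), ([541.0, -73.0, 0.0], 0.84), ([333.0, -184.0, 0.0], 0.72), ([405.0, -148.0, 0.0], 0.56)]
front_edge [323.4 210. ] [[323.1 211.4]]
grip [373.1 176.3] [[372.7 174.8]]
tray [344.9 208.5] [[343.5 211.3]]
```

>>> {"method": "send_rows", "body": {"moves": [[1, 0, -0.1, 0.7, 0], [1, 0, -0.1, 0.85, 0], [1, 0, -0.1, 0.85, 0], [1, 0, -0.1, 0.85, 0], [1, 0, -0.1, 0.7, 0], [1, 0, -0.08, 0.5, 0], [1, 0, -0.05, 0.3, 0], [1, 0, 0, 0.15, 0], [1, 0, 0, 0.05, 0], [1, 0, 0, 0, 0]]}}

```text
time: 47.75
tcp_pos: [542.3, -73.0, 97.2]
orientation: [0.142, 0.617, 0.771, -0.065]
force: [-0.3, -0.1, 0.2]
opening: 85.4
```

```bash
python3 - <<'E'
from h import *
plan([540.5,-76,79],None,5)
k=arm.get_image('wrist');k=arm.pinpoint('wrist','jar');print([(np.round(onz('wrist',i['at'],0)).tolist(),round(i['conf'],2)) for i in k])
E
```

```text
t 47.75 tcp [542.3 -73.   97.2] z [ 0.14  -0.275 -0.951] y [0.97  0.23  0.076] q [-0.21  0.61  1.87 -0.5   0.52 -0.01] F [-0.3 -0.1  0.2] op 85.4321737842547
turn 0 dist [ -1.8  -3.  -18.2]
[[1, 0.03, -0.04, 0.18, 0.0], [1, 0.03, -0.04, 0.18, 0.0], [1, 0.03, -0.04, 0.18, 0.0], [1, 0.03, -0.04, 0.18, 0.0], [1, 0.03, -0.04, 0.18, 0.0]]
[([408.0, -147.0, -0.0], 0.8), ([410.0, -16.0, 0.0], 0.74)]
```

>>> {"method": "send_rows", "body": {"moves": [[1, 0.05, -0.06, 0.4, 0], [1, 0.05, -0.06, 0.4, 0], [1, 0.02, -0.03, 0.25, 0], [1, 0, 0, 0.05, 0], [-1, 0, 0, 0, 0], [-1, 0, 0, 0, 0], [-1, 0, 0, 0, 0], [-1, 0, 0, 0, 0], [-1, 0, 0, 0, 0], [-1, 0, 0, 0, 0]]}}

```text
time: 48.68
tcp_pos: [542.8, -77.5, 76.3]
orientation: [0.144, 0.617, 0.771, -0.064]
force: [-0.1, -0.4, -1.9]
opening: 49.6
```

```bash
python3 - <<'E'
from h import *
st()
E
```

```text
t 48.6833 tcp [542.8 -77.5  76.3] z [ 0.144 -0.277 -0.95 ] y [0.97  0.231 0.079] q [-0.21  0.65  1.88 -0.55  0.47  0.04] F [-0.1 -0.4 -1.9] op 49.55986242885855
```

>>> {"method": "send_rows", "body": {"moves": [[-1, -0.12, 0.03, -0.38, 0], [-1, -0.2, 0.05, -0.66, 0], [-1, -0.28, 0.07, -0.9, 0], [-1, -0.28, 0.07, -0.9, 0], [-1, 0, 0.1, -0.9, 0], [-1, 0.4, 0.1, -0.6, 0], [-1, 0.8, 0.15, -0.3, 0], [-1, 0.9, 0.15, -0.28, 0], [-1, 0.9, 0.15, -0.28, 0], [-1, 0.9, 0.15, -0.28, 0]]}}

```text
time: 49.52
tcp_pos: [533.8, 14.7, 170.8]
orientation: [0.142, 0.62, 0.769, -0.063]
force: [0.4, -0.1, -2.5]
opening: 49.7
```

```bash
python3 - <<'E'
from h import *
plan([523,168.5,165],None,10,claw=-1)
E
```

```text
t 49.5167 tcp [533.8  14.7 170.8] z [ 0.14  -0.273 -0.952] y [0.971 0.224 0.079] q [-0.03  0.48  1.81 -0.41  0.74  0.04] F [ 0.4 -0.1 -2.5] op 49.699538470187875
turn 0 dist [-10.8 153.8  -5.8]
[[-1, 0.74, 0.12, -0.19, 0.0], [-1, 0.74, 0.12, -0.19, 0.0], [-1, 0.74, 0.12, -0.19, 0.0], [-1, 0.74, 0.12, -0.19, 0.0], [-1, 0.74, 0.12, -0.19, 0.0], [-1, 0.74, 0.12, -0.19, 0.0], [-1, 0.74, 0.12, -0.19, 0.0], [-1, 0.74, 0.12, -0.19, 0.0], [-1, 0.74, 0.12, -0.19, 0.0], [-1, 0.74, 0.12, -0.19, 0.0]]
```

>>> {"method": "send_rows", "body": {"moves": [[-1, 0.95, 0.15, -0.25, 0], [-1, 0.95, 0.15, -0.25, 0], [-1, 0.95, 0.15, -0.25, 0], [-1, 0.9, 0.15, -0.24, 0], [-1, 0.8, 0.12, -0.2, 0], [-1, 0.65, 0.1, -0.16, 0], [-1, 0.5, 0.08, -0.12, 0], [-1, 0.3, 0.05, -0.08, 0], [-1, 0.1, 0, 0, 0], [-1, 0, 0, 0, 0]]}}

```text
time: 50.35
tcp_pos: [521.0, 152.8, 168.4]
orientation: [0.14, 0.618, 0.771, -0.061]
force: [-0.4, 0.8, -3.1]
opening: 50.3
```

```bash
python3 - <<'E'
from h import *
plan([523,168.5,130],None,10,claw=-1)
arm.get_image('scene');arm.get_image('top')
k=[arm.pinpoint(c,'jar') for c in('scene','top')]
P=np.array([520,175,85])
for c,r in zip(('scene','top'),k):
  e=proj(c,P)[0];print(c,e.round(1),[np.round(i['at'],1).tolist() for i in sorted(r,key=lambda i:np.linalg.norm(i['at']-e))[:1]])
a,b=[sorted(r,key=lambda i:np.linalg.norm(i['at']-proj(c,P)[0]))[0]['at'] for c,r in zip(('scene','top'),k)];print(tri(a,b))
for q in('tray','front_edge','grip'):
  r=[arm.pinpoint(c,q) for c in('scene','top')]
  if r[0] and r[1]: print(q,tri(r[0][0]['at'],r[1][0]['at']))
s=arm.get_image('scene')[120:270,290:430,::-1];t=arm.get_image('top')[140:250,120:230,::-1]
s=cv2.resize(s,None,fx=3,fy=3,interpolation=cv2.INTER_CUBIC);t=cv2.resize(t,None,fx=3.3,fy=3.3,interpolation=cv2.INTER_CUBIC)
cv2.imwrite('pics/j1.png',np.hstack([s,cv2.copyMakeBorder(t,0,s.shape[0]-t.shape[0],0,0,cv2.BORDER_CONSTANT)]))
E
```

```text
t 50.35 tcp [521.  152.8 168.4] z [ 0.141 -0.267 -0.953] y [0.97  0.228 0.079] q [ 0.24  0.51  1.74 -0.4   0.85  0.28] F [-0.4  0.8 -3.1] op 50.25016612021821
turn 0 dist [  2.   15.7 -38.4]
[[-1, 0.13, 0.01, 0.16, 0.0], [-1, 0.13, 0.01, 0.16, 0.0], [-1, 0.13, 0.01, 0.16, 0.0], [-1, 0.13, 0.01, 0.16, 0.0], [-1, 0.13, 0.01, 0.16, 0.0], [-1, 0.13, 0.01, 0.16, 0.0], [-1, 0.13, 0.01, 0.16, 0.0], [-1, 0.13, 0.01, 0.16, 0.0], [-1, 0.13, 0.01, 0.16, 0.0], [-1, 0.13, 0.01, 0.16, 0.0]]
scene [338.8 201. ] [[335.6, 196.2]]
top [183.5 199.8] [[190.3, 199.8]]
(array([517.9, 159.3,  98.8]), np.float64(10.0))
tray (array([520.1, 192.5,  47.6]), np.float64(8.1))
front_edge (array([514.5, 136.1,  48.6]), np.float64(2.8))
```

View pics/j1.png

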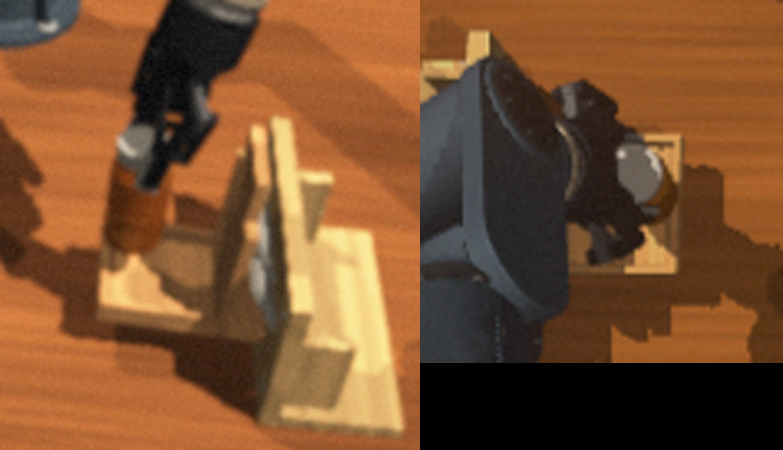

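>>> {"method": "send_rows", "body": {"moves": [[-1, 0.15, 0.02, 0.05, 0], [-1, 0.25, 0.03, 0.1, 0], [-1, 0.2, 0.03, 0.15, 0], [-1, 0.15, 0.03, 0.2, 0], [-1, 0.13, 0.02, 0.2, 0], [-1, 0.1, 0.02, 0.15, 0], [-1, 0.08, 0, 0.1, 0], [-1, 0.05, 0, 0.06, 0], [-1, 0, 0, 0, 0], [-1, 0, 0, 0, 0]]}}

```text
time: 51.78
tcp_pos: [522.5, 170.6, 139.0]
orientation: [0.14, 0.618, 0.771, -0.061]
force: [1.0, 0.1, -1.3]
opening: 50.0
```

```bash
python3 - <<'E'
from h import *
plan([523,169.5,125],None,10,claw=-1)
E
```

```text
t 51.7833 tcp [522.5 170.6 139. ] z [ 0.14  -0.267 -0.953] y [0.97  0.228 0.078] q [ 0.27  0.57  1.74 -0.42  0.81  0.34] F [ 1.   0.1 -1.3] op 49.98029415442461
turn 0 dist [  0.5  -1.1 -14. ]
[[-1, 0.01, -0.0, 0.07, 0.0], [-1, 0.01, -0.0, 0.07, 0.0], [-1, 0.01, -0.0, 0.07, 0.0], [-1, 0.01, -0.0, 0.07, 0.0], [-1, 0.01, -0.0, 0.07, 0.0], [-1, 0.01, -0.0, 0.07, 0.0], [-1, 0.01, -0.0, 0.07, 0.0], [-1, 0.01, -0.0, 0.07, 0.0], [-1, 0.01, -0.0, 0.07, 0.0], [-1, 0.01, -0.0, 0.07, 0.0]]
```

Lower about 11 mm, checking the force.

>>> {"method": "send_rows", "body": {"moves": [[-1, 0.02, 0, 0.07, 0], [-1, 0.02, 0, 0.07, 0], [-1, 0.02, 0, 0.07, 0], [-1, 0.02, 0, 0.07, 0], [-1, 0.02, 0, 0.07, 0], [-1, 0.02, 0, 0.07, 0], [-1, 0.02, 0, 0.06, 0], [-1, 0.01, 0, 0.04, 0], [-1, 0, 0, 0, 0], [-1, 0, 0, 0, 0]]}}

```text
time: 52.62
tcp_pos: [524.1, 170.3, 127.9]
orientation: [0.14, 0.618, 0.771, -0.061]
force: [0.2, -0.1, -2.4]
opening: 50.1
```

```bash
python3 - <<'E'
from h import *
st()
E
```

```text
t 52.6167 tcp [524.1 170.3 127.9] z [ 0.141 -0.267 -0.953] y [0.97  0.228 0.08 ] q [ 0.27  0.59  1.74 -0.43  0.79  0.35] F [ 0.2 -0.1 -2.4] op 50.0805895951377
```

>>> {"method": "send_rows", "body": {"moves": [[-1, 0.01, 0, 0.05, 0], [-1, 0.01, 0, 0.05, 0], [-1, 0.01, 0, 0.05, 0], [-1, 0.01, 0, 0.05, 0], [-1, 0, 0, 0, 0], [-1, 0, 0, 0, 0], [-1, 0, 0, 0, 0], [-1, 0, 0, 0, 0], [-1, 0, 0, 0, 0], [-1, 0, 0, 0, 0]]}}

```text
time: 53.45
tcp_pos: [524.8, 170.5, 126.3]
orientation: [0.141, 0.619, 0.771, -0.06]
force: [0.0, 0.5, 0.5]
opening: 50.1
```

```bash
python3 - <<'E'
from h import *
st()
E
```

```text
t 53.45 tcp [524.8 170.5 126.3] z [ 0.143 -0.267 -0.953] y [0.97  0.227 0.082] q [ 0.27  0.59  1.74 -0.43  0.79  0.36] F [0.  0.5 0.5] op 50.121740902158486
```

>>> {"method": "send_rows", "body": {"moves": [[-1, 0, 0, 0.05, 0], [-1, 0, 0, 0.04, 0], [0.18, 0, 0, 0, 0], [0.2, 0, 0, 0, 0], [0.22, 0, 0, 0, 0], [0.24, 0, 0, 0, 0], [0.28, 0, 0, 0, 0], [0.35, 0, 0, 0, 0], [0.5, 0, 0, 0, 0], [0.6, 0, 0, 0, 0]]}}

```text
time: 54.28
tcp_pos: [526.1, 170.2, 126.0]
orientation: [0.142, 0.619, 0.77, -0.059]
force: [0.5, 0.1, 0.1]
opening: 68.2
```

```bash
python3 - <<'E'
from h import *
st()
E
```

```text
t 54.2833 tcp [526.1 170.2 126. ] z [ 0.146 -0.267 -0.952] y [0.97  0.227 0.085] q [ 0.27  0.59  1.74 -0.43  0.78  0.36] F [0.5 0.1 0.1] op 68.2082812556923
```

>>> {"method": "send_rows", "body": {"moves": [[0.8, 0, 0, 0, 0], [0.9, -0.08, 0.02, -0.2, 0], [0.9, -0.15, 0.03, -0.4, 0], [0.9, -0.22, 0.06, -0.7, 0], [0.9, -0.3, 0.08, -0.95, 0], [0.9, -0.3, 0.08, -0.95, 0], [0.9, -0.3, 0.08, -0.95, 0], [0.9, -0.3, 0.08, -0.95, 0], [0.9, -0.5, 0.08, -0.9, 0], [0.9, -0.6, 0, -0.6, 0]]}}

```text
time: 55.12
tcp_pos: [525.1, 156.2, 276.2]
orientation: [0.14, 0.618, 0.772, -0.062]
force: [0.4, -0.2, 1.1]
opening: 81.4
```

```bash
python3 - <<'E'
from h import *
st()
arm.get_image('scene');arm.get_image('top')
X={'front_edge':(-118,0,0),'grip':(-6,0,147),'tray':(-62,0,8)}
for q in X:
  k=arm.pinpoint('scene',q)
  if k: print(q,np.round(k[0]['at'],1),proj('scene',[520,255+X[q][0],40+X[q][2]]).round(1))
k=arm.pinpoint('scene','jar');print([np.round(i['at'],1).tolist() for i in k],proj('scene',[520,177,48]).round(1))
s=arm.get_image('scene')[120:270,290:430,::-1];t=arm.get_image('top')[140:250,120:230,::-1]
s=cv2.resize(s,None,fx=3,fy=3,interpolation=cv2.INTER_CUBIC);t=cv2.resize(t,None,fx=3.3,fy=3.3,interpolation=cv2.INTER_CUBIC)
cv2.imwrite('pics/j2.png',np.hstack([s,cv2.copyMakeBorder(t,0,s.shape[0]-t.shape[0],0,0,cv2.BORDER_CONSTANT)]))
E
```

```text
t 55.1167 tcp [525.1 156.2 276.2] z [ 0.14  -0.268 -0.953] y [0.97  0.23  0.078] q [ 0.25  0.37  1.61 -0.33  1.1   0.17] F [ 0.4 -0.2  1.1] op 81.36110595256717
front_edge [322.8 209.4] [[323.1 211.4]]
grip [372.8 177.9] [[372.7 174.8]]
[[226.6, 169.4], [233.2, 184.8], [268.9, 193.2], [337.8, 212.3]] [[337.7 210.8]]
```

```bash
python3 - <<'E'
from h import *
arm.get_image('scene');e=np.array([338,195])
r=arm.trace('scene','jar');k=min(r,key=lambda i:abs((i['box'][0]+i['box'][2])/2-e[0])+abs((i['box'][1]+i['box'][3])/2-e[1]))
ys,xs=np.nonzero(k['pixels']);print('jar box',np.round(k['box'],1),'axis',[ (y,round(xs[ys==y].mean(),1)) for y in range(ys.min(),ys.max()+1,6)])
a=np.linspace(0,2*np.pi,40);C=[[520+27*np.cos(t),177+27*np.sin(t),z] for t in a for z in(48,158)]
p=proj('scene',C);print('upright pred',p.min(0).round(1),p.max(0).round(1),'axis',proj('scene',[[520,177,158],[520,177,48]]).round(1).tolist())
st();print(arm.close_job())
E
```

```text
jar box [328.7 175.6 357.2 219.2] axis [(176, np.float64(344.0)), (182, np.float64(345.5)), (188, np.float64(344.0)), (194, np.float64(343.0)), (200, np.float64(342.0)), (206, np.float64(339.5)), (212, np.float64(338.5))]
upright pred [328.1 174.2] [353.5 217.6] axis [[343.3, 180.7], [337.7, 210.8]]
t 55.6167 tcp [524.  155.7 272.2] z [ 0.134 -0.269 -0.954] y [0.971 0.229 0.072] q [ 0.25  0.38  1.62 -0.34  1.1   0.17] F [ 0.3  0.5 -1. ] op 81.168886054711
the job is handed in; nothing more can be done
None
```

The shelf is hung on the cleat with the amber jar standing on its tray, and I handed the job in at about 55.6 s with the gripper touching nothing.

**How the shelf was hung.** The moves cannot tilt the tool directly. I gripped the shelf by its tab and pushed the arm against its outer reach limit until the shelf was tipped about 16–17 degrees. I brought the lip in over the cleat and lowered it behind the edge until contact. Then I loosened the jaws and let the front down against the front finger.

**Fixing the seat.** After release the shelf was still about 4–5 degrees front-up. I pressed the tab top gently (about 10 N when read), then more firmly, and the front rim (about 18 N when read), with shut fingertips.

**Placing the jar.** I gripped it by its cap with the tool still tilted, set it on the tray until the weight came off, opened the jaws slowly and withdrew upward.

**Last checks:**
- **Shelf position:** In the scene camera, the front edge and grip points lie within about 2–3 pixels of the fully-home position, and no force was left on the tool. A few millimetres or about a degree short of home cannot be ruled out.
- **Jar:** Its base lies within about 2 pixels of where it was meant to go. Its outline and axis match an upright jar to about 1–4 pixels.
- **Not confirmed by eye:** The last picture could not be viewed because the 12-picture limit was reached, so the final state was checked by measurement only. In that last check the network did not report the tray point.
- **Other objects:** The tin, the hammer and the bin were never approached.

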